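# Trim the bench supply

### The job

Take the square-handled plastic tuning tool from the rack, lever the grey flap on top of the black bench supply up by its bent lip with the tool's blade, and swing it open past upright, never touching the flap or the screw with the gripper. Then turn the slotted trimmer screw inside, with that tool, until its pointer lines up with the raised index bar, and put the tool back in the rack, hanging upright in its free hole; leave the flap open, and do not move the two other tools, the glue gun or the spool.

Things in the scene. Friction and masses are not known exactly. Their poses are not given: they have to be found in the camera images.
- station: Fixed black bench supply, 150 x 170 x 85 mm (x, y, height); origin at the centre of its underside. Silver front panel at its -x side; yaw within 0.25 rad of the world's. Flat top; in it a square well 84 x 84 mm, centred, floor at z = 55 mm, with a white trimmer housing and the brass screw. Index bar: raised black bar on the housing, x -27 to -37 mm, y = 0, pointing at the screw's axis.
- screw (a joint): Angle of the brass trimmer screw in rad about the vertical axis through the station's origin, counterclockwise from above positive. 0: pointer at the index bar. Starts at 0.7 to 1.4 (slot and pointer turned counterclockwise), so turn it clockwise; range -0.5 to 2.2, friction about 0.05 N m, stays where left.
- screw_slot (a point): Centre of the slot's floor, on the screw's axis, 72 mm above the bench; turns with the screw. The slot runs along its y, the pointer (small raised black bar on the skirt at the drum's foot, radius 18 to 25 mm) is at its -x side. Drum 40 mm across, top 80 mm above the bench; slot 6 mm wide, 8 mm deep, open at both ends, top edges bevelled.
- flap (a joint): Angle of the flap in rad: 0 shut (flat on the station's top), 1.57 upright, 2.1 at its stop. It starts shut. Hinge friction 0.06 N m keeps it at any angle; it weighs 60 g.
- flap_lip (a point): Middle of the flap's front edge, underside, where the lip bends up; turns with the flap. Flap: grey plate 100 mm long (hinge to here), 96 wide, 3 thick, over the well. From here a lip 12 mm long, 50 wide slopes up, away from the hinge, at 65 degrees to the plate: a blade tilted 25 to 45 degrees from vertical, its end towards the hinge, fits under it. 25 mm of bare flat station top lies in front.
- flap_hinge (a point): Middle of the flap's hinge line: x = 50 mm, z = 85.5 mm in the station's frame, line along the station's y axis. From it the shut flap runs to the station's -x side.
- rack: Fixed light wooden tool rack, 80 x 224 mm, origin at the centre of its underside, long side along its y. Top board 56 mm wide, 8 mm thick, upper face at z = 90 mm, with three round through holes of 26 mm diameter at x = 0, y = -75, 0 and 75 mm; open below, base board 10 mm thick. One tool hangs in each hole, in any order.
- tuner: Plastic tuning tool, 146 mm long, about 60 g; origin at the middle of the blade's end, z up along the tool. White flat blade 20 mm wide (along y), 3 thick (along x), 16 long; white round shaft 14 thick up to 70 mm; black collar 36 across at 70 to 76 mm, which rests on the rack's board; black square handle 22 x 22 mm, sides along x and y, 76 to 146 mm. Hangs upright, any yaw.
- tuner_tip (a point): The middle of the end of the tuning tool's blade.
- awl: Bystander in the rack: awl with a round turned wooden handle 26 mm thick, 138 mm long; origin at its point, z up. Hangs upright by a collar like the tuning tool's, underside 70 mm up.
- nutdriver: Bystander in the rack: nut driver with a T handle (cross bar 60 mm long, 16 mm thick, along its y), 128 mm long; origin at its lower end, z up. Hangs upright by a collar like the tuning tool's, underside 70 mm up.
- gluegun: Bystander: blue glue gun lying on its side on the bench, about 100 x 110 x 40 mm plus a 22 mm nozzle along its +x; origin under the middle of the barrel.
- spool: Bystander: metal spool 56 mm across, 50 mm high, standing on the bench; origin at the centre of its underside.
- holder: Obstacle: fixed soldering iron holder, round base 72 mm across, funnel and iron handle upright, 205 mm high; origin at the centre of its underside.
Not all that is in view belongs to the job. Of the things that look like the rack, the larger one is meant.

How it is judged:
By the outcome, as a careful person would: the job done as asked, in the order asked, and still so for the second after the job is handed in, with the robot touching nothing.
It also fails if it takes over 72 s, if anything falls off the work surface, if the arm or the gripper's body presses on something with over 40 N, if the wrist force passes 120 N, or if a joint passes its speed limit or range.

### The arm

A 6-joint arm with a two-finger parallel gripper is mounted at the origin on the work surface. World frame = base frame: x ahead of the robot, y to its left, z up, the work surface at z = 0. Lengths are in m, angles in rad, forces in N, time in s.
With the tool pointing down it reaches from about 0.35 to 0.975 m from the base axis. Payload 4.9 kg.
Tool frame: the origin (TCP) lies on the mounting face of the last link; the fingertips stand 173 mm ahead of it and the grasp point (between the pads) lies 155 mm ahead of it (tcp_to_grasp is the distance from the TCP to the grasp point, in m); z points along the fingers, y is the line along which they close (so a half turn about z gives the same grasp; the last joint's range is limited). The gripper opens to 85 mm and grips with 20 to 120 N. Pads are 22 mm wide; open, the fingers measure 114 mm over their backs; the gripper's body (76 mm by 85 mm) begins 54 mm behind the grasp point. The pads swing forward as they close: fully open they stand 13 mm farther back than shut.
Start: joints at [-1.384, 0.053, 1.613, -0, 1.476, -0.119], TCP at [0.188, -0.596, 0.405] pointing down, gripper open.
Joint ranges: [-3.01, 3.01], [-1.01, 2.22], [0.06, 2.58], [-1.02, 4.17], [0.09, 2.62], [-3.14, 3.14]. Speed limits (rad/s): [2.57, 2.57, 3.14, 3.14, 3.14, 3.14].

### API

Orientations are given as a rotation vector (axis times angle).
In Python, from station import get_obs, get_image, calibration, finish_job, tcp_to_grasp gives the robot as it stands. The module is installed in compiled form; this text tells all that it offers.
- The arm moves only by the tool arm_command, never from a script. Its argument "plan" is a list that holds one entry, the list of rows, each a list of 6 numbers: the shift along the tool's x, y, z in cm, then the turn, a rotation vector about the tool's x, y, z in rad. A call has 1 to 12 rows; each row is the pose to reach, as a shift and turn from the pose commanded when the call began, along the tool's axes at that moment; what a row does not reach only later rows make up. A row lasts 1/12 s, in which the tool goes at most 41.7 mm and 7.16 degrees, less where a joint would pass 70% of its speed; a pose out of reach is approached as far as the arm can. A call with a gripper value outside its range is refused whole. "gripper" is the closure, from -1 (fully open) to 1 (shut), set as the call begins (left out, the last holds). The fingers move at their own pace and stop on an object; "force" is the grip in N (left out, the last holds). Time passes only in rows, so rows that repeat a pose let the fingers close. It gives the time, the measured TCP pose, the force, the opening and the grip force at its end, in the units of the state.
- get_obs(): the state, without advancing time (a new reading comes with each control period).
- get_image(name): name is "scene" or "top" or "wrist"; returns (picture, depth): 480x640x3 uint8, blue, green, red; 480x640 float32, m along the optical axis (not along the pixel's ray), 0 where there is no reading.
- calibration(name): a dict with "fx", "fy", "cx", "cy" (pixels), "pose" (4x4, takes a point from camera to world coordinates). Camera axes: x right, y up, looking along -z (the intrinsics and any distortion apply to the point x, -y, -z); pixel columns grow to the right and rows downward; lengths in m; the calibration is good to about 2 mm. A picture is of the moment at which its call begins: read the wrist's pose just before it. calibration takes no time and is no camera call; for the wrist camera it gives the pose at the moment of the call.
- finish_job(): hands the job in; it is judged then, once.
The state is a dict: "t": time; "q": joint angles; "dq": joint speeds; "effort": joint torques, N m; "tool_pos": TCP position; "tool_rot": TCP orientation; "contact_force": force on the tool from outside, world axes, zero at the start; "wrist_torque": the same for the moment, N m; "opening": finger opening in m; "grip_force": force on a finger pad.
Only numpy, scipy, OpenCV 4.12 (cv2) and the standard library are available. Lean on these libraries where they do the work, as an engineer would, in place of code of your own. Each camera call takes 0.05 s, during which the arm holds its last target. There are 200 camera calls.

## Working session

There is one attempt and no reset: what is moved stays moved. The work goes in short steps, Python scripts to look and compute and a tool call to move; the robot and the scene stay as the last step left them, time stands still between calls to the robot, and variables do not carry over. Pictures are saved under pics/ and viewed, at most 10 in all, crops included, and the job is handed in when it is done.

Besides the shell and the picture viewer there is one more tool, called after "Request:" as a command line: name --argument value ..., lists and objects as JSON in quotes. arm_command: Moves the arm, as the interface text tells. Its arguments: {"type":"object","properties":{"plan":{"type":"array"},"gripper":{"type":"number"},"force":{"type":"number"}},"required":["plan"]}

```bash
mkdir -p pics; python3 - <<'E'
from station import *
import cv2,numpy as np
for n in("scene","top"):
    im,d=get_image(n); np.savez(f"{n}.npz",im=im,d=d); cv2.imwrite(f"pics/{n}0.png",im); c=calibration(n); print(n,{k:(np.round(v,4).tolist()) for k,v in c.items()})
o=get_obs(); print(o['t'],o['tool_pos'],o['tool_rot'],o['opening'],tcp_to_grasp)
E
```

```text
scene {'fx': 456.6997, 'fy': 456.6997, 'cx': 315.7888, 'cy': 240.6109, 'pose': [[-0.4212, -0.7239, 0.5464, 1.0798], [0.9069, -0.3341, 0.2566, 0.3331], [-0.0032, 0.6037, 0.7972, 0.8118], [0.0, 0.0, 0.0, 1.0]]}
top {'fx': 450.1981, 'fy': 450.1981, 'cx': 315.0754, 'cy': 248.0916, 'pose': [[-0.0058, 0.9725, -0.233, 0.3779], [-1.0, -0.0061, -0.0006, 0.0949], [-0.002, 0.233, 0.9725, 0.8914], [0.0, 0.0, 0.0, 1.0]]}
0.1 [ 0.18809858 -0.59576585  0.40354404] [-3.10303903e+00 -4.78189022e-01  1.11493384e-04] 0.08533047997487359 0.1547
```

View pics/scene0.png

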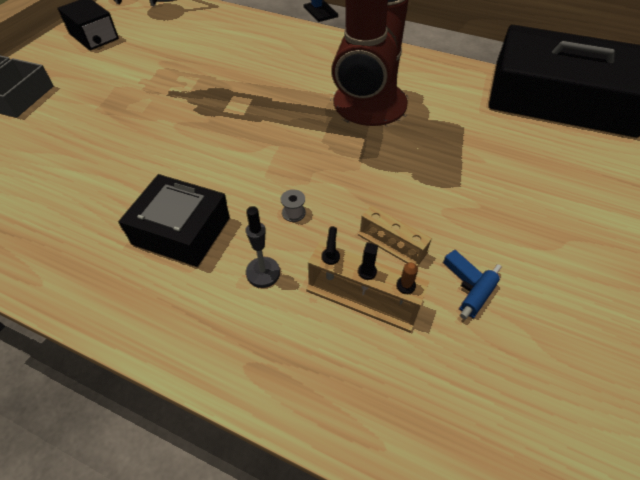

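View pics/top0.png

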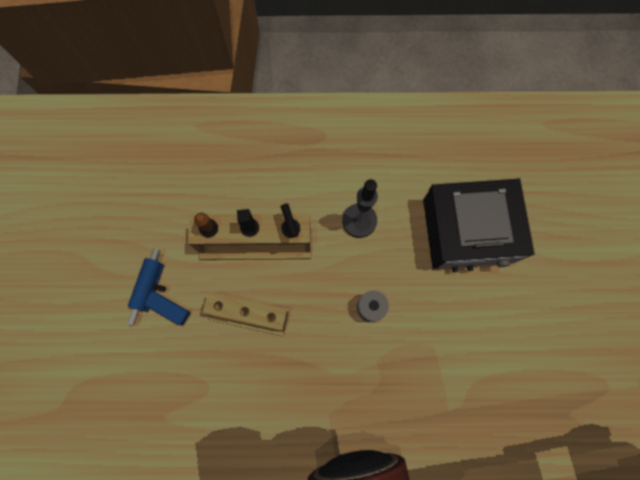

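```bash
cat > h.py <<'E'
import numpy as np,cv2
from station import *
from scipy.spatial.transform import Rotation as R
def cloud(d,c):
    v,u=np.mgrid[0:480,0:640]
    P=np.stack([(u-c["cx"])/c["fx"]*d,-(v-c["cy"])/c["fy"]*d,-d],-1)
    return P@c["pose"][:3,:3].T+c["pose"][:3,3]
def onplane(uv,c,z):
    uv=np.atleast_2d(uv).astype(float)
    r=np.stack([(uv[:,0]-c["cx"])/c["fx"],-(uv[:,1]-c["cy"])/c["fy"],-np.ones(len(uv))],-1)@c["pose"][:3,:3].T
    o=c["pose"][:3,3]; return o+r*((z-o[2])/r[:,2])[:,None]
def project(p,c):
    q=(np.atleast_2d(p)-c["pose"][:3,3])@c["pose"][:3,:3]
    return np.stack([c["cx"]+c["fx"]*q[:,0]/-q[:,2],c["cy"]-c["fy"]*q[:,1]/-q[:,2]],-1)
def rect(P,m):
    (x,y),s,a=cv2.minAreaRect((P[m][:,:2]*1000).astype(np.float32)); return np.round([x,y,*s,a],1),m.sum()
E
python3 - <<'E'
from h import *
S={}
for n in("scene","top"):
    f=np.load(n+".npz"); c=calibration(n); P=cloud(f['d'],c); S[n]=f['im']
    x,y,z=P[...,0],P[...,1],P[...,2]; ok=f['d']>0
    st=ok&(y<-.15)&(y>-.45)&(x>.2)&(x<.7)
    print(n,"table z",np.median(z[ok&(abs(z)<.02)]))
    print(" station top",rect(P,st&(abs(z-.086)<.006)))
    rk=ok&(y>.05)&(y<.4)&(x>.3)&(x<.6)
    print(" rack top",rect(P,rk&(abs(z-.09)<.003)))
    b=rk&(z>.11); k,l=cv2.connectedComponents(b.astype(np.uint8))
    for i in range(1,k):
        m=l==i
        if m.sum()>15:
            t=m&(z>z[m].max()-.006); v,u=np.nonzero(m); print("  tool",u.mean(),v.mean(),P[m].mean(0).round(3),z[m].max().round(3),"top",P[t].mean(0).round(3),rect(P,t))
    for nm,m in(("holder",ok&(z>.1)&(y<.1)&(y>-.15)&(x>.3)&(x<.6)),("spool",ok&(z>.045)&(z<.055)&(y<.1)&(y>-.15)&(x>.2)&(x<.4))):
        if m.sum(): print(nm,rect(P,m),z[m].max())
a=cv2.resize(S["scene"][210:320,290:440],None,fx=3.6,fy=3.6,interpolation=2); b=cv2.resize(S["top"][190:270,180:320],None,fx=3.6,fy=3.6,interpolation=2)
w=max(a.shape[1],b.shape[1]); I=np.zeros((600,w,3),np.uint8)
a=a[:310]; I[:a.shape[0],:a.shape[1]]=a; I[310:310+b.shape[0],:b.shape[1]]=b[:290]
cv2.imwrite("pics/crop1.png",np.clip(I*1.8,0,255).astype(np.uint8))
E
```

```text
scene table z -0.00011788745726615257
 station top (array([ 627.2, -225.1,  151.2,  155.2,    2.8]), np.int64(3607))
 rack top (array([590.2, 218.9, 224.2,  19.6,  90. ]), np.int64(572))
  tool 332.14666666666665 230.68 [0.59  0.137 0.146] 0.15 top [0.59  0.136 0.147] (array([590.6, 136.4,  23.4,  14.8,  16.9]), np.int64(66))
top table z -0.00013481542778004396
 station top (array([ 626. , -225.4,  151.1,  158.3,    3.1]), np.int64(6126))
 rack top (array([589.7, 217.4, 221.9,  20.4,  89.9]), np.int64(1084))
  tool 245.65546218487395 225.63025210084032 [0.599 0.216 0.14 ] 0.168 top [0.599 0.217 0.165] (array([598.9, 214.9,  20.2,   2. ,  90. ]), np.int64(16))
  tool 203.3013698630137 227.0 [0.598 0.29  0.137] 0.155 top [0.599 0.292 0.151] (array([598.4, 291.7,   2.3,  12.4,   1.6]), np.int64(14))
  tool 292.4076923076923 230.66923076923078 [0.588 0.134 0.145] 0.151 top [0.589 0.135 0.147] (array([590.4, 135. ,  23.8,  12.7,  23. ]), np.int64(85))
```

View pics/crop1.png

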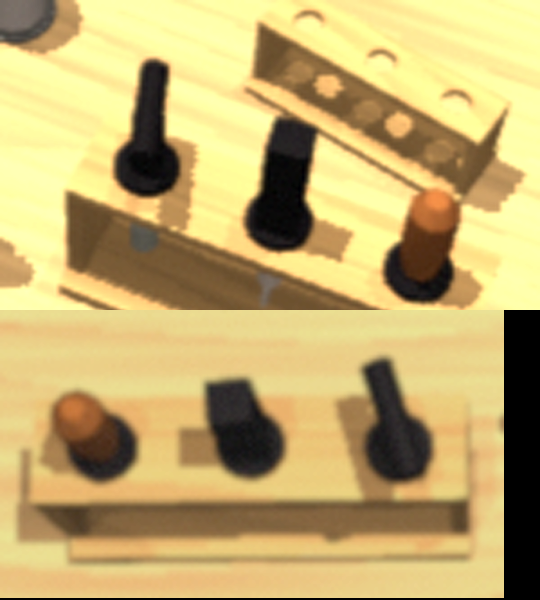

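```bash
cat >> h.py <<'E'
def down(al,tilt=0,az=0):
    """closing dir at al; tilt: tool z leans horizontally towards az"""
    y=np.array([np.cos(al),np.sin(al),0]);z=np.array([0,0,-1.]);M=np.stack([np.cross(y,z),y,z],-1)
    return (R.from_rotvec(tilt*np.array([np.sin(az),-np.cos(az),0]))*R.from_matrix(M))
def goto(pos,rot,label=""):
    """row to bring TCP to pos/rot, from measured pose"""
    o=get_obs(); R0=R.from_rotvec(o["tool_rot"]); s=R0.inv().apply(np.array(pos)-o["tool_pos"])
    rv=(R0.inv()*rot).as_rotvec()
    n=max(np.linalg.norm(s)/.0417,np.linalg.norm(rv)/.125)
    print(label,"row",np.round(s*100,2).tolist(),np.round(rv,3).tolist(),"rows~%.1f"%n,"t",round(o["t"],2))
E
python3 - <<'E'
from h import *
for n in("scene","top"):
    f=np.load(n+".npz"); P=cloud(f['d'],calibration(n)); x,y,z=P[...,0],P[...,1],P[...,2]; ok=f['d']>0
    print(n," station top",rect(P,ok&(y<-.1)&(y>-.4)&(x>.4)&(x<.9)&(abs(z-.086)<.005)))
    print(" rack top",rect(P,ok&(y>.05)&(y<.4)&(x>.54)&(x<.75)&(abs(z-.09)<.003)))
    m=ok&(y<.1)&(y>-.15)&(x>.5)&(x<.8)&(z>.1);print(" holder",rect(P,m),z[m].max())
goto([.56,.21,.45],down(-np.pi/2))
E
```

```text
scene  station top (array([ 627.6, -215.2,  152.7,  173.4,    3.7]), np.int64(4251))
 rack top (array([6.097e+02, 2.189e+02, 5.930e+01, 2.244e+02, 4.000e-01]), np.int64(2111))
 holder (array([652.2,   8.4,  33. ,  37.6,  35. ]), np.int64(647)) 0.20771757753138964
top  station top (array([ 626.2, -218.1,  151.2,  172.4,    3.8]), np.int64(6823))
 rack top (array([6.084e+02, 2.177e+02, 5.710e+01, 2.228e+02, 1.000e-01]), np.int64(2319))
 holder (array([645.9,   5. ,  36.8,  33. ,  70.4]), np.int64(527)) 0.2080975061403234
 row [59.72, -65.65, -4.51] [-0.002, 0.0, 0.306] rows~21.3 t 0.1
```

Request:
arm_command --plan '[[[30,-33,-2.2,0,0,0.306],[30,-33,-2.2,0,0,0.306],[30,-33,-2.2,0,0,0.306],[30,-33,-2.2,0,0,0.306],[30,-33,-2.2,0,0,0.306],[30,-33,-2.2,0,0,0.306],[30,-33,-2.2,0,0,0.306],[30,-33,-2.2,0,0,0.306],[30,-33,-2.2,0,0,0.306],[30,-33,-2.2,0,0,0.306],[30,-33,-2.2,0,0,0.306]]]' --gripper -0.1

```text
t: 1.02
tool_pos: [0.3753, -0.1882, 0.4266]
tool_rot: [-3.141, -0.002, -0.001]
contact_force: [-0.3, 0.2, -0.6]
opening: 0.0467
grip_force: 0.0
```

```bash
python3 -c "
from h import *
goto([.56,.21,.45],down(-np.pi/2))"
```

```text
row [18.52, -39.8, -2.31] [-0.001, -0.001, 0.001] rows~10.5 t 1.02
```

Request:
arm_command --plan '[[[18.5,-39.8,-2.3,0,0,0],[18.5,-39.8,-2.3,0,0,0],[18.5,-39.8,-2.3,0,0,0],[18.5,-39.8,-2.3,0,0,0],[18.5,-39.8,-2.3,0,0,0],[18.5,-39.8,-2.3,0,0,0],[18.5,-39.8,-2.3,0,0,0],[18.5,-39.8,-2.3,0,0,0],[18.5,-39.8,-2.3,0,0,0],[18.5,-39.8,-2.3,0,0,0],[18.5,-39.8,-2.3,0,0,0]]]'

```text
t: 1.93
tool_pos: [0.5606, 0.2106, 0.449]
tool_rot: [-3.141, -0.004, 0.001]
contact_force: [-0.0, -0.7, -0.4]
opening: 0.0468
grip_force: 0.0
```

```bash
python3 - <<'E'
from h import *
c=calibration("wrist"); im,d=get_image("wrist"); np.savez("w1.npz",im=im,d=d,**c)
print(np.round(c["pose"],3).tolist(),c["fx"])
P=cloud(d,c);z=P[...,2];ok=(d>0)&(P[...,1]>.18)&(P[...,1]<.26)&(P[...,0]>.56)&(P[...,0]<.66)
m=ok&(z>.155)&(z<.19); print("top",rect(P,m),z[m].mean()); v,u=np.nonzero(m)
if len(u): print(u.min(),u.max(),v.min(),v.max())
m2=(d>0)&(P[...,1]>.05)&(P[...,1]<.35)&(abs(z-.09)<.004)&(P[...,0]>.5);print("board",rect(P,m2))
cv2.imwrite("pics/w1.png",np.clip(im*1.5,0,255).astype(np.uint8))
E
```

```text
[[0.002, 0.954, 0.3, 0.639], [-1.0, 0.002, -0.001, 0.21], [-0.002, -0.3, 0.954, 0.418], [0.0, 0.0, 0.0, 1.0]] 377.87614969479176
top (array([612.4, 218. ,  22.1,  22. ,   6.1]), np.int64(1148)) 0.16542929597426234
293 329 146 183
board (array([6.110e+02, 2.187e+02, 5.610e+01, 2.247e+02, 1.000e-01]), np.int64(11778))
```

View pics/w1.png

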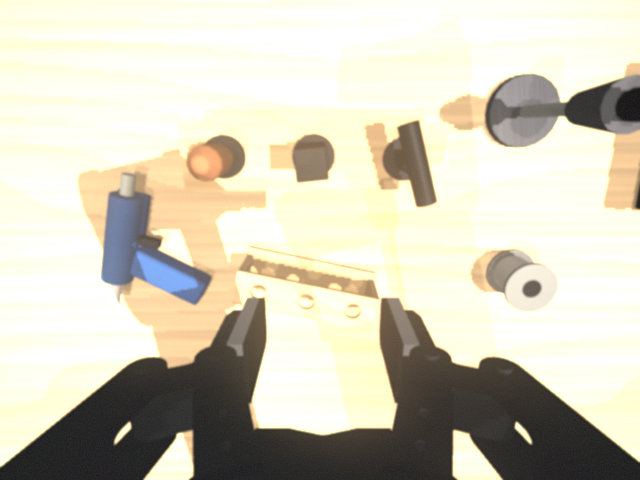

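Request:
arm_command --plan '[[[5.2,-0.75,7.5,0,0,-0.106],[5.2,-0.75,7.5,0,0,-0.106],[5.2,-0.75,7.5,0,0,-0.106],[5.2,-0.75,10,0,0,-0.106],[5.2,-0.75,13,0,0,-0.106],[5.2,-0.75,15,0,0,-0.106],[5.2,-0.75,15.9,0,0,-0.106],[5.2,-0.75,15.9,0,0,-0.106]]]'

```text
t: 2.65
tool_pos: [0.6108, 0.2141, 0.2875]
tool_rot: [3.136, 0.165, -0.009]
contact_force: [-0.1, 0.1, -0.4]
opening: 0.0466
grip_force: 0.0
```

Request:
arm_command --plan '[[[0,0,0,0,0,0],[0,0,0,0,0,0],[0,0,0,0,0,0],[0,0,0,0,0,0],[0,0,0,0,0,0]]]' --gripper 1 --force 90

```text
t: 3.07
tool_pos: [0.6126, 0.2147, 0.2932]
tool_rot: [-3.137, -0.166, -0.006]
contact_force: [-0.5, 0.5, 5.7]
opening: 0.0208
grip_force: 88.2
```

Request:
arm_command --plan '[[[0,0,-2,0,0,0],[0,0,-5,0,0,0],[0,0,-9,0,0,0],[0,0,-13,0,0,0],[0,0,-17,0,0,0],[0,0,-21,0,0,0],[0,0,-21,0,0,0]]]'

```text
t: 3.65
tool_pos: [0.612, 0.2145, 0.5131]
tool_rot: [-3.134, -0.166, -0.027]
contact_force: [0.6, -0.5, 1.8]
opening: 0.0206
grip_force: 110.6
```

```bash
python3 - <<'E'
from h import *
o=get_obs();print(o['tool_pos'],o['tool_rot'],o['contact_force'],o['opening'])
goto([.53,-.19,.50],down(.065))
for n in("scene","top"):
    im,d=get_image(n); np.savez(n+"2.npz",im=im,d=d); P=cloud(d,calibration(n))
    g=o['tool_pos']+R.from_rotvec(o['tool_rot']).apply([0,0,.1547]); print(n,"grasp px",project(g,calibration(n)),project(g-[0,0,.1185],calibration(n)))
    if n=="scene":
        u,v=project(g-[0,0,.06],calibration(n))[0].astype(int); cv2.imwrite("pics/lift.png",np.clip(cv2.resize(im[v-70:v+70,u-70:u+70],None,fx=4,fy=4,interpolation=2)*1.6,0,255).astype(np.uint8))
E
```

```text
[0.61203115 0.21453927 0.51310409] [-3.13408928 -0.16606401 -0.02743687] [ 0.59846101 -0.53228241  1.75752387] 0.020586301272088166
 row [-12.45, 39.36, 1.01] [0.012, -0.016, -1.53] rows~12.2 t 3.65
scene grasp px [[379.65600427 168.22529047]] [[371.73721338 221.58791029]]
top grasp px [[220.47798337 165.39902648]] [[236.45972043 197.2837797 ]]
```

View pics/lift.png

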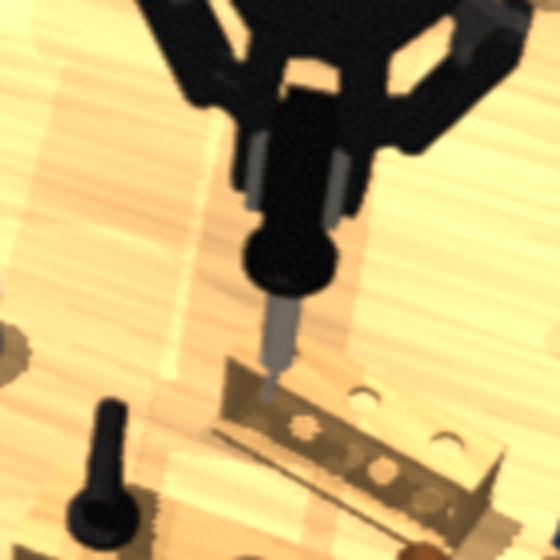

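```bash
python3 - <<'E'
from h import *
o=get_obs();R0=R.from_rotvec(o['tool_rot'])
for n in("scene","top"):
    f=np.load(n+"2.npz");P=cloud(f['d'],calibration(n));Q=R0.inv().apply((P.reshape(-1,3)-o['tool_pos']));
    m=(f['d'].ravel()>0)&(np.hypot(Q[:,0],Q[:,1])<.025)&(Q[:,2]>.15)&(Q[:,2]<.32)
    q=Q[m];print(n,m.sum(),"zmax",np.sort(q[:,2])[-6:].round(4))
    for a in np.arange(.18,.29,.01):
        k=(q[:,2]>a)&(q[:,2]<a+.01)
        if k.sum(): print(round(a,2),k.sum(),q[k].min(0).round(3)[:2],q[k].max(0).round(3)[:2])
E
```

```text
scene 776 zmax [0.2624 0.2628 0.2645 0.2662 0.2664 0.2673]
0.18 130 [-0.011 -0.019] [0.02  0.016]
0.19 138 [-0.011 -0.019] [0.019 0.017]
0.2 4 [ 0.007 -0.006] [0.009 0.002]
0.21 43 [ 0.002 -0.008] [0.01  0.005]
0.22 39 [-0.    -0.008] [0.01  0.004]
0.23 41 [ 0.003 -0.008] [0.01  0.005]
0.24 37 [ 0.002 -0.008] [0.012 0.005]
0.25 13 [ 0.005 -0.007] [0.013 0.001]
0.26 8 [-0.003 -0.003] [ 0.012 -0.   ]
top 0 zmax []
```

Request:
arm_command --plan '[[[-6,15,0.5,0,0,-0.5],[-6,15,0.5,0,0,-0.5],[-6,15,0.5,0,0,-0.5],[-6,15,0.5,0,0,-0.5],[-12.4,39.4,1,0,0,-1.53],[-12.4,39.4,1,0,0,-1.53],[-12.4,39.4,1,0,0,-1.53],[-12.4,39.4,1,0,0,-1.53],[-12.4,39.4,1,0,0,-1.53],[-12.4,39.4,1,0,0,-1.53],[-12.4,39.4,1,0,0,-1.53],[-12.4,39.4,1,0,0,-1.53]]]'

```text
t: 4.75
tool_pos: [0.5291, -0.1944, 0.4874]
tool_rot: [-2.262, -2.175, 0.005]
contact_force: [0.3, -0.5, -0.8]
opening: 0.0204
grip_force: 110.7
```

```bash
python3 - <<'E'
from h import *
o=get_obs();R0=R.from_rotvec(o['tool_rot']); print(o['tool_pos'],o['t'])
I=[]
for n in("wrist","scene","top"):
    c=calibration(n);im,d=get_image(n);np.savez(n+"3.npz",im=im,d=d,**c);P=cloud(d,c);z=P[...,2]
    Q=R0.inv().apply(P.reshape(-1,3)-o['tool_pos']);r=np.hypot(Q[:,0],Q[:,1])
    m=(d.ravel()>0)&(r<.022)&(Q[:,2]>.2)&(Q[:,2]<.3);q=Q[m]
    print(n,m.sum())
    for a in np.arange(.2,.28,.01):
        k=(q[:,2]>a)&(q[:,2]<a+.01)
        if k.sum(): print("  ",round(a,2),k.sum(),q[k].min(0).round(4),q[k].max(0).round(4))
    ok=(d>0)&(P[...,1]<-.1)&(P[...,1]>-.35)&(P[...,0]>.5)&(P[...,0]<.75)&(abs(z-.086)<.006)
    if ok.sum()>100:
        print(" station",rect(P,ok)); g=cv2.cvtColor(im,6); fl=ok&(g>60)
        fl=cv2.morphologyEx(fl.astype(np.uint8),cv2.MORPH_OPEN,np.ones((3,3)))>0
        print(" flap",rect(P,fl),"dark/grey med",np.median(g[ok&~fl]),np.median(g[fl]) if fl.any() else 0,"z",np.median(z[fl]))
    I.append(im)
s=I[1];t=I[2]
J=np.hstack([cv2.resize(I[0],(400,300)),np.zeros((300,0,3),np.uint8)]);
u,v=project(o['tool_pos']+[0,0,-.26],calibration("scene"))[0].astype(int);u2,v2=project(o['tool_pos']+[0,0,-.26],calibration("top"))[0].astype(int)
a=cv2.resize(s[max(v-75,0):v+75,max(u-100,0):u+100],(400,300));b=cv2.resize(t[max(v2-75,0):v2+75,u2-100:u2+100],(400,300))
print(u,v,u2,v2)
cv2.imwrite("pics/three.png",np.clip(np.vstack([np.hstack([J,a]),np.hstack([b,b*0])])*1.6,0,255).astype(np.uint8))
E
```

```text
[ 0.52911637 -0.19441823  0.48743455] 4.75
wrist 618
   0.2 334 [-0.0035 -0.0166  0.2   ] [0.0164 0.019  0.206 ]
   0.23 26 [ 0.0042 -0.0027  0.2357] [0.0055 0.0048 0.2399]
   0.24 104 [ 0.0004 -0.006   0.2402] [0.0058 0.0074 0.2499]
   0.25 117 [-0.0003 -0.0062  0.2501] [0.0087 0.0075 0.26  ]
   0.26 27 [ 0.0051 -0.0007  0.2601] [0.0089 0.0019 0.2699]
   0.27 10 [ 0.0084 -0.0007  0.271 ] [0.0087 0.0019 0.2747]
 station (array([ 629.3, -216.8,  150.9,  170.7,    3.7]), np.int64(23874))
 flap (array([ 629.3, -216.8,  150.9,  170.7,    3.7]), np.int64(23793)) dark/grey med 179.0 84.0 z 0.08517413273723518
scene 244
   0.2 53 [-0.0162 -0.0066  0.2001] [0.0207 0.0182 0.2058]
   0.21 19 [-0.0016 -0.0006  0.2133] [0.009  0.0069 0.2193]
   0.22 35 [-0.0024 -0.004   0.2201] [0.0091 0.0074 0.2296]
   0.23 31 [-0.0014 -0.0056  0.2302] [0.0082 0.0068 0.24  ]
   0.24 32 [-0.0022 -0.0045  0.2406] [0.0096 0.0074 0.2498]
   0.25 30 [-0.0069 -0.0058  0.2501] [0.0116 0.0073 0.2596]
   0.26 26 [-0.0088 -0.0025  0.2602] [0.011  0.002  0.2699]
   0.27 18 [-0.0046 -0.0024  0.2702] [0.0117 0.0022 0.2753]

[... 151 characters left out ...]
/grey med 21.0 89.0 z 0.08805434577780502
top 159
   0.2 39 [-0.0076 -0.0186  0.2   ] [0.0184 0.0171 0.205 ]
   0.22 11 [ 0.0026 -0.0078  0.2246] [ 0.0084 -0.0006  0.2295]
   0.23 32 [-0.0004 -0.0083  0.2306] [0.0074 0.0043 0.2399]
   0.24 29 [ 2.000e-04 -8.200e-03  2.404e-01] [0.0079 0.0043 0.2499]
   0.25 29 [-0.002  -0.0082  0.25  ] [0.0108 0.0044 0.2589]
   0.26 15 [ 0.0037 -0.0031  0.2602] [1.120e-02 2.000e-04 2.699e-01]
   0.27 4 [ 0.001  -0.0028  0.2707] [ 0.0106 -0.0023  0.2718]
 station (array([ 626.1, -217.6,  151.5,  171.2,    3.5]), np.int64(6332))
 flap (array([ 627.8, -217.8,  102.1,   97.6,    3.7]), np.int64(2530)) dark/grey med 31.0 83.0 z 0.08848435332587079
191 128 506 252
```

View pics/three.png

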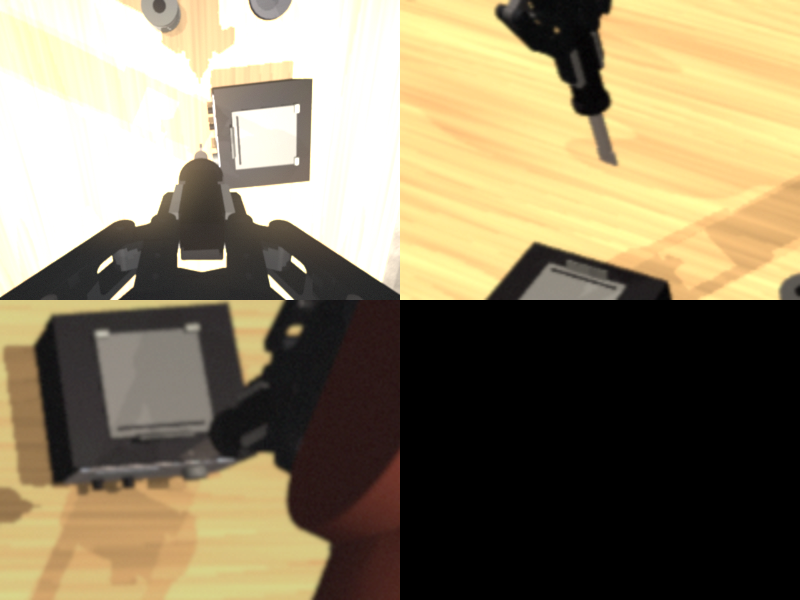

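```bash
cat >> h.py <<'E'
C=np.array([.628,-.217,0]);YAW=.065;TIP=np.array([.0005,0,.275])
def tcp(tip_mm,rot):  # tip in station frame, mm
    return C+R.from_rotvec([0,0,YAW]).apply(np.array(tip_mm)/1000)-rot.apply(TIP)
def tipnow():
    o=get_obs();p=o["tool_pos"]+R.from_rotvec(o["tool_rot"]).apply(TIP)
    return R.from_rotvec([0,0,-YAW]).apply(p-C)*1000
E
python3 - <<'E'
from h import *
r=down(YAW,np.radians(35),YAW)
print(tipnow(),tcp([-64,0,120],r),tcp([-60,0,88],r))
goto(tcp([-64,0,120],r),r,"hover")
E
```

```text
[-96.82569257  33.70622099 213.42087192] [ 0.4067672  -0.23190148  0.34526681] [ 0.41075876 -0.23164166  0.31326681]
hover row [-4.68, -12.09, 14.35] [-0.613, 0.031, -0.106] rows~5.0 t 4.9
```

Request:
arm_command --plan '[[[-4.7,-12.1,5,-0.61,0.03,-0.106],[-4.7,-12.1,5,-0.61,0.03,-0.106],[-4.7,-12.1,9,-0.61,0.03,-0.106],[-4.7,-12.1,14.3,-0.61,0.03,-0.106],[-4.7,-12.1,14.3,-0.61,0.03,-0.106],[-4.7,-12.1,14.3,-0.61,0.03,-0.106],[-4.7,-12.1,14.3,-0.61,0.03,-0.106],[-4.7,-12.1,14.3,-0.61,0.03,-0.106]]]'

```text
t: 5.57
tool_pos: [0.4087, -0.2327, 0.3505]
tool_rot: [1.812, 1.942, 0.608]
contact_force: [-0.3, -0.4, 1.7]
opening: 0.0208
grip_force: 110.6
```

```bash
python3 - <<'E'
from h import *
r=down(YAW,np.radians(35),YAW)
o=get_obs();R0=R.from_rotvec(o['tool_rot'])
print(o['t'],tipnow(),o['contact_force'],o['q'].round(2)if hasattr(o['q'],'round') else o['q'])
goto(tcp([-62,0,88],r),r,"low")
for n in("scene","top"):
    c=calibration(n);im,d=get_image(n);P=cloud(d,c)
    Q=R0.inv().apply(P.reshape(-1,3)-o['tool_pos']);m=(d.ravel()>0)&(np.hypot(Q[:,0],Q[:,1])<.02)&(Q[:,2]>.255)&(Q[:,2]<.29);q=Q[m]
    print(n,m.sum(),q.min(0).round(4),q.max(0).round(4),np.sort(q[:,2])[-8:].round(4))
    # lip: points just in front/above of flap
    s=R.from_rotvec([0,0,-YAW]).apply(P.reshape(-1,3)-C)*1000
    g=cv2.cvtColor(im,6).ravel()
    k=(abs(s[:,1])<60)&(abs(s[:,0])<70)&(s[:,2]>91)&(s[:,2]<99); print(" lip",k.sum(),np.percentile(s[k],[5,50,95],axis=0).round(1).tolist())
    k=(abs(s[:,1])<80)&(abs(s[:,0])<70)&(s[:,2]>82)&(s[:,2]<91)&(g>60);print(" flap",np.percentile(s[k],[1,50,99],axis=0).round(1).tolist())
    if n=="scene":
        cv2.imwrite("pics/hover.png",np.clip(cv2.resize(im[120:280,90:290],None,fx=3.5,fy=3.5)*1.6,0,255).astype(np.uint8))
E
```

```text
5.5667 [-61.92592294  -1.49100552 125.38957733] [-0.31219103 -0.44151586  1.6769663 ] [-0.77 -0.42  2.15  0.52  1.04 -1.03]
low row [0.11, -2.13, 3.06] [0.001, 0.002, 0.005] rows~0.9 t 5.57
scene 81 [-0.0102 -0.0029  0.255 ] [0.0104 0.0069 0.275 ] [0.2737 0.2737 0.274  0.2742 0.2744 0.2744 0.2748 0.275 ]
 lip 130 [[-54.6, -40.7, 91.1], [-49.9, 4.0, 92.9], [51.9, 47.1, 97.5]]
 flap [[-50.1, -45.4, 85.2], [2.2, 2.3, 88.1], [50.3, 49.1, 90.8]]
top 34 [-0.0137 -0.0007  0.2564] [0.0072 0.0072 0.2736] [0.2698 0.27   0.271  0.2713 0.2716 0.2722 0.2724 0.2736]
 lip 209 [[-56.2, -44.9, 91.0], [-8.0, 0.0, 92.0], [48.7, 45.3, 97.7]]
 flap [[-50.7, -47.6, 84.9], [-1.5, -0.3, 88.5], [49.9, 47.1, 90.8]]
```

View pics/hover.png

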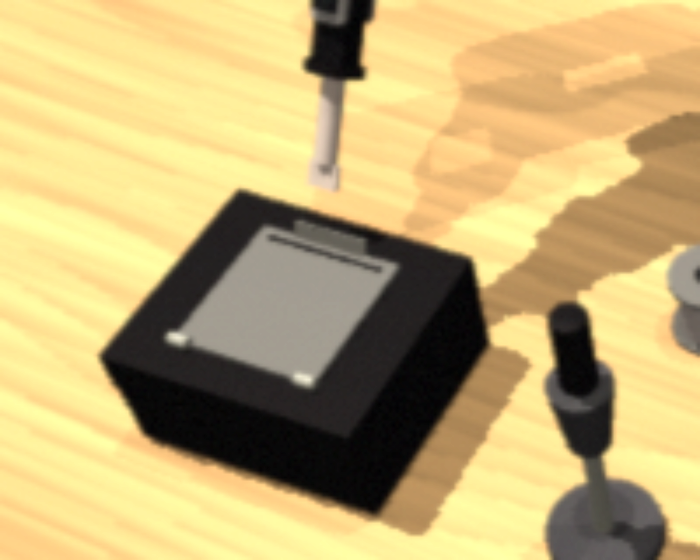

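Request:
arm_command --plan '[[[0.1,-1,1.5,0,0,0.005],[0.1,-2.1,3.1,0,0,0.005],[0.1,-2.1,3.1,0,0,0.005],[0.1,-2.1,3.1,0,0,0.005]]]'

```text
t: 6.0
tool_pos: [0.4095, -0.2321, 0.3132]
tool_rot: [1.815, 1.939, 0.611]
contact_force: [-0.1, 0.0, 0.5]
opening: 0.0205
grip_force: 110.6
```

```bash
cat >> h.py <<'E'
def seq(tips,rot):
    o=get_obs();R0=R.from_rotvec(o["tool_rot"]);rv=(R0.inv()*rot).as_rotvec().round(3).tolist()
    for t in tips: print((R0.inv().apply(tcp(t,rot)-o["tool_pos"])*100).round(2).tolist(),rv,np.round(t,1))
def path(a):
    a=np.asarray(a);ph=np.radians(35);out=[]
    for t in a:
        e=np.array([50-100*np.cos(t),85.5+100*np.sin(t)])+[3.4,-7.4]
        if t>np.radians(58): e=np.array([50-92*np.cos(t),85.5+92*np.sin(t)])-[1.2,.9]
        out.append([e[0],0,e[1]])
    return out
E
python3 - <<'E'
from h import *
r=down(YAW,np.radians(35),YAW);o=get_obs()
print(o['t'],tipnow(),o['contact_force'])
seq([[-59,0,87],[-56,0,87],[-53.5,0,87.2],[-51.5,0,88],[-49.5,0,89.5],[-47,0,92]]+path([.15,.2,.25]),r)
E
```

```text
6.0 [-60.92681808  -0.88105769  88.16085235] [-0.13703263  0.0403135   0.51429288]
[0.04, 0.13, 0.21] [0.002, 0.002, 0.002] [-59   0  87]
[0.04, 0.38, 0.38] [0.002, 0.002, 0.002] [-56   0  87]
[0.04, 0.6, 0.51] [0.002, 0.002, 0.002] [-53.5   0.   87.2]
[0.04, 0.81, 0.56] [0.002, 0.002, 0.002] [-51.5   0.   88. ]
[0.04, 1.05, 0.55] [0.002, 0.002, 0.002] [-49.5   0.   89.5]
[0.04, 1.4, 0.49] [0.002, 0.002, 0.002] [-47   0  92]
[0.04, 1.59, 0.49] [0.002, 0.002, 0.002] [-45.5   0.   93. ]
[0.04, 1.94, 0.14] [0.002, 0.002, 0.002] [-44.6   0.   98. ]
[0.04, 2.31, -0.2] [0.002, 0.002, 0.002] [-43.5   0.  102.8]
```

Request:
arm_command --plan '[[[0.04,0.13,0.22,0,0,0],[0.04,0.38,0.4,0,0,0],[0.04,0.6,0.53,0,0,0],[0.04,0.7,0.58,0,0,0],[0.04,0.85,0.6,0,0,0],[0.04,0.95,0.6,0,0,0],[0.04,1.05,0.57,0,0,0],[0.04,1.05,0.57,0,0,0]]]'

```text
t: 6.67
tool_pos: [0.4198, -0.2305, 0.3116]
tool_rot: [1.818, 1.939, 0.61]
contact_force: [-0.3, -0.1, 0.5]
opening: 0.0207
grip_force: 110.6
```

```bash
python3 - <<'E'
from h import *
r=down(YAW,np.radians(35),YAW);o=get_obs()
print(o['t'],tipnow(),o['contact_force'],o['opening'])
for n in("scene","top"):
    c=calibration(n);im,d=get_image(n);P=cloud(d,c);s=R.from_rotvec([0,0,-YAW]).apply(P.reshape(-1,3)-C)*1000
    for x in(-45,-35,-20,0,20,40):
        k=(abs(abs(s[:,1])-35)<8)&(abs(s[:,0]-x)<4)&(s[:,2]>80)&(s[:,2]<200);print(n,x,k.sum(),np.median(s[k,2]).round(1) if k.any() else 0)
E
```

```text
6.6667 [-51.02520008   0.39806554  86.21606966] [-0.28752182 -0.0924848   0.48989811] 0.02074946319001091
scene -45 35 88.4
scene -35 45 88.4
scene -20 44 87.9
scene 0 41 88.4
scene 20 41 88.3
scene 40 43 88.1
top -45 67 88.9
top -35 73 88.6
top -20 74 88.6
top 0 70 88.3
top 20 66 88.6
top 40 69 88.4
```

Request:
arm_command --plan '[[[0,0.1,0.07,0,0,0],[0,0.2,0.14,0,0,0],[0,0.3,0.18,0,0,0],[0,0.4,0.2,0,0,0],[0,0.4,0.2,0,0,0]]]'

```text
t: 7.18
tool_pos: [0.423, -0.2307, 0.3127]
tool_rot: [1.819, 1.947, 0.604]
contact_force: [-22.2, -0.6, 13.7]
opening: 0.0208
grip_force: 114.2
```

```bash
cat > fl.py <<'E'
from h import *
r=down(YAW,np.radians(35),YAW);o=get_obs()
print(o['t'],tipnow().round(1),np.round(o['contact_force'],1),o['opening'])
for n in("scene","top"):
    c=calibration(n);im,d=get_image(n);P=cloud(d,c);s=R.from_rotvec([0,0,-YAW]).apply(P.reshape(-1,3)-C)*1000
    print(n,[(x,np.median(s[k,2]).round(1)) for x in(-40,-20,0,20,40) for k in [(abs(abs(s[:,1])-35)<8)&(abs(s[:,0]-x)<4)&(s[:,2]>80)&(s[:,2]<200)] if k.sum()>5])
E
python3 fl.py; python3 -c "
from h import *
r=down(YAW,np.radians(35),YAW)
seq([[-45,0,90]]+path(np.arange(.2,.65,.05)),r)"
```

```text
7.1833 [-49.5   0.2  86.2] [-22.2  -0.6  13.7] 0.020777035728810896
scene [(-40, np.float64(88.6)), (-20, np.float64(87.9)), (0, np.float64(87.9)), (20, np.float64(88.1)), (40, np.float64(88.0))]
top [(-40, np.float64(89.1)), (-20, np.float64(88.6)), (0, np.float64(88.4)), (20, np.float64(88.4)), (40, np.float64(88.9))]
[-0.02, 0.37, -0.06] [-0.008, -0.0, 0.003] [-45   0  90]
[-0.02, 0.86, -0.69] [-0.008, -0.0, 0.003] [-44.6   0.   98. ]
[-0.02, 1.23, -1.03] [-0.008, -0.0, 0.003] [-43.5   0.  102.8]
[-0.02, 1.61, -1.35] [-0.008, -0.0, 0.003] [-42.1   0.  107.7]
[-0.02, 2.01, -1.65] [-0.008, -0.0, 0.003] [-40.5   0.  112.4]
[-0.02, 2.43, -1.93] [-0.008, -0.0, 0.003] [-38.7   0.  117. ]
[-0.03, 2.85, -2.19] [-0.008, -0.0, 0.003] [-36.6   0.  121.6]
[-0.03, 3.3, -2.42] [-0.008, -0.0, 0.003] [-34.4   0.  126. ]
[-0.03, 3.75, -2.64] [-0.008, -0.0, 0.003] [-31.9   0.  130.4]
[-0.03, 4.21, -2.83] [-0.008, -0.0, 0.003] [-29.1   0.  134.6]
```

Request:
arm_command --plan '[[[0,0.1,-0.12,0,0,0],[0,0.2,-0.25,0,0,0],[0,0.36,-0.48,0,0,0],[0,0.5,-0.65,0,0,0],[0,0.62,-0.8,0,0,0],[0,0.8,-1,0,0,0],[0,0.95,-1.18,0,0,0],[0,0.95,-1.18,0,0,0]]]'

```text
t: 7.95
tool_pos: [0.4238, -0.2302, 0.3255]
tool_rot: [1.822, 1.946, 0.604]
contact_force: [-11.6, -2.3, -0.9]
opening: 0.0207
grip_force: 111.7
```

```bash
python3 fl.py
```

```text
7.95 [-48.8   0.6  98.9] [-11.6  -2.3  -0.9] 0.020706848195399464
scene [(-40, np.float64(100.1)), (-20, np.float64(97.1)), (0, np.float64(94.1)), (20, np.float64(92.1)), (40, np.float64(89.4))]
top [(-40, np.float64(100.2)), (-20, np.float64(97.3)), (0, np.float64(94.4)), (20, np.float64(92.0)), (40, np.float64(89.5))]
```

```bash
python3 -c "
from h import *
r=down(YAW,np.radians(35),YAW)
seq([[-47.5,0,101],[-46,0,104],[-44,0,107],[-42,0,111],[-39.5,0,115],[-37.3,0,119],[-35,0,123.5],[-33,0,127.5]]+path([.6,.67,.75]),r)"
```

```text
[-0.06, -0.0, -0.11] [-0.009, -0.0, 0.001] [-47.5   0.  101. ]
[-0.06, 0.29, -0.27] [-0.009, -0.0, 0.001] [-46   0 104]
[-0.06, 0.63, -0.4] [-0.009, -0.0, 0.001] [-44   0 107]
[-0.06, 1.02, -0.62] [-0.009, -0.0, 0.001] [-42   0 111]
[-0.06, 1.45, -0.81] [-0.009, -0.0, 0.001] [-39.5   0.  115. ]
[-0.06, 1.86, -1.01] [-0.009, -0.0, 0.001] [-37.3   0.  119. ]
[-0.06, 2.3, -1.25] [-0.009, -0.0, 0.001] [-35.    0.  123.5]
[-0.06, 2.69, -1.47] [-0.009, -0.0, 0.001] [-33.    0.  127.5]
[-0.06, 3.41, -1.83] [-0.009, -0.0, 0.001] [-29.1   0.  134.6]
[-0.06, 4.07, -2.06] [-0.009, -0.0, 0.001] [-25.    0.  140.2]
[-0.06, 4.85, -2.27] [-0.009, -0.0, 0.001] [-19.8   0.  146.3]
```

Request:
arm_command --plan '[[[-0.02,0.1,-0.11,0,0,0],[-0.04,0.3,-0.27,0,0,0],[-0.06,0.63,-0.4,0,0,0],[-0.06,1,-0.62,0,0,0],[-0.06,1.45,-0.81,0,0,0],[-0.06,1.86,-1.01,0,0,0],[-0.06,2.3,-1.25,0,0,0],[-0.06,2.3,-1.25,0,0,0]]]'

```text
t: 8.72
tool_pos: [0.4367, -0.2301, 0.3507]
tool_rot: [1.819, 1.94, 0.61]
contact_force: [-1.8, -0.9, -0.8]
opening: 0.0207
grip_force: 110.9
```

```bash
python3 fl.py;  python3 -c "
from h import *
r=down(YAW,np.radians(35),YAW)
seq(path([.45,.55,.65,.75,.85,.95,1.05,1.15,1.25,1.35,1.45,1.55,1.65,1.75,1.85,1.95]),r)"
```

```text
8.7167 [-34.3  -0.3 125.2] [-1.8 -0.9 -0.8] 0.02072035605833364
scene [(-40, np.float64(131.4)), (-20, np.float64(124.9)), (0, np.float64(113.9)), (20, np.float64(104.0)), (40, np.float64(93.5))]
top [(-40, np.float64(133.8)), (-20, np.float64(124.3)), (0, np.float64(114.4)), (20, np.float64(103.4)), (40, np.float64(92.8))]
[-0.0, -0.43, 0.14] [-0.001, 0.0, -0.0] [-36.6   0.  121.6]
[-0.0, 0.46, -0.31] [-0.001, 0.0, -0.0] [-31.9   0.  130.4]
[-0.0, 1.4, -0.66] [-0.001, 0.0, -0.0] [-26.2   0.  138.6]
[-0.0, 2.36, -0.92] [-0.001, 0.0, -0.0] [-19.8   0.  146.3]
[-0.0, 3.35, -1.08] [-0.001, 0.0, -0.0] [-12.6   0.  153.2]
[-0.0, 4.35, -1.14] [-0.001, 0.0, -0.0] [ -4.8   0.  159.4]
[0.0, 5.27, -1.1] [-0.001, 0.0, -0.0] [  3.    0.  164.4]
[0.0, 6.18, -0.97] [-0.001, 0.0, -0.0] [ 11.2   0.  168.6]
[0.0, 7.07, -0.75] [-0.001, 0.0, -0.0] [ 19.8   0.  171.9]
[0.0, 7.94, -0.45] [-0.001, 0.0, -0.0] [ 28.7   0.  174.4]
[0.0, 8.77, -0.06] [-0.001, 0.0, -0.0] [ 37.7   0.  175.9]
[0.0, 9.56, 0.42] [-0.001, 0.0, -0.0] [ 46.9   0.  176.6]
[0.0, 10.3, 0.96] [-0.001, 0.0, -0.0] [ 56.1   0.  176.3]
[0.0, 10.98, 1.58] [-0.001, 0.0, -0.0] [ 65.2   0.  175.1]
[0.0, 11.59, 2.27] [-0.001, 0.0, -0.0] [ 74.2   0.  173. ]
[0.0, 12.14, 3.01] [-0.001, 0.0, -0.0] [ 82.9   0.  170.1]
```

Request:
arm_command --plan '[[[0,0.46,-0.31,0,0,0],[0,1.4,-0.66,0,0,0],[0,2.36,-0.92,0,0,0],[0,3.35,-1.08,0,0,0],[0,4.35,-1.14,0,0,0],[0,5.27,-1.1,0,0,0],[0,6.18,-0.97,0,0,0],[0,7.07,-0.75,0,0,0],[0,7.94,-0.45,0,0,0],[0,7.94,-0.45,0,0,0]]]'

```text
t: 9.65
tool_pos: [0.5008, -0.2258, 0.4008]
tool_rot: [1.816, 1.939, 0.612]
contact_force: [0.4, 0.3, 0.1]
opening: 0.0207
grip_force: 110.8
```

```bash
python3 fl.py;  python3 -c "
from h import *
r=down(YAW,np.radians(35),YAW)
seq(path([1.35,1.45,1.55,1.65,1.75,1.85,1.95,2.0]),r)"
```

```text
9.65 [ 30.4  -0.2 175.7] [0.4 0.3 0.1] 0.020736459264821483
scene [(-40, np.float64(84.4)), (40, np.float64(145.5))]
top [(-40, np.float64(83.4)), (0, np.float64(83.4)), (20, np.float64(83.2)), (40, np.float64(86.3))]
[-0.01, -0.05, -0.01] [-0.0, 0.0, -0.0] [ 28.7   0.  174.4]
[-0.01, 0.78, 0.38] [-0.0, 0.0, -0.0] [ 37.7   0.  175.9]
[-0.01, 1.57, 0.85] [-0.0, 0.0, -0.0] [ 46.9   0.  176.6]
[-0.01, 2.3, 1.4] [-0.0, 0.0, -0.0] [ 56.1   0.  176.3]
[-0.01, 2.98, 2.02] [-0.0, 0.0, -0.0] [ 65.2   0.  175.1]
[-0.0, 3.6, 2.71] [-0.0, 0.0, -0.0] [ 74.2   0.  173. ]
[-0.0, 4.14, 3.45] [-0.0, 0.0, -0.0] [ 82.9   0.  170.1]
[-0.0, 4.38, 3.84] [-0.0, 0.0, -0.0] [ 87.1   0.  168.3]
```

Request:
arm_command --plan '[[[0,0.78,0.38,0,0,0],[0,1.57,0.85,0,0,0],[0,2.3,1.4,0,0,0],[0,2.98,2.02,0,0,0],[0,3.6,2.71,0,0,0],[0,4.14,3.45,0,0,0],[0,4.35,3.8,0,0,0],[0,4.35,3.8,0,0,0]]]'

```text
t: 10.42
tool_pos: [0.5574, -0.222, 0.393]
tool_rot: [1.818, 1.94, 0.611]
contact_force: [-0.3, 0.4, 0.3]
opening: 0.0206
grip_force: 110.8
```

Request:
arm_command --plan '[[[0,-2,-1.4,0,0,0],[0,-4,-3,0,0,0],[0,-5,-6,0,0,0],[0,-5,-9,0,0,0],[0,-5,-9,0,0,0]]]'

```text
t: 10.83
tool_pos: [0.4629, -0.2287, 0.4447]
tool_rot: [1.812, 1.932, 0.61]
contact_force: [0.0, -0.5, 1.8]
opening: 0.0207
grip_force: 110.8
```

```bash
python3 - <<'E'
from h import *
o=get_obs();print(o['t'],tipnow().round(1),o['contact_force'])
for n in("scene","top"):
    c=calibration(n);im,d=get_image(n);np.savez(n+"4.npz",im=im,d=d);P=cloud(d,c);s=R.from_rotvec([0,0,-YAW]).apply(P.reshape(-1,3)-C)*1000
    k=(abs(abs(s[:,1])-35)<8)&(s[:,0]>45)&(s[:,2]>95)&(s[:,2]<190)&(s[:,0]<130);print(n,k.sum(),s[k].min(0).round(1),s[k].max(0).round(1))
    if k.sum()>10: p=np.polyfit(s[k,2],s[k,0],1);print(" theta deg",90+np.degrees(np.arctan(p[0])))
    u,v=project(C+[0,0,.08],c)[0].astype(int);w=40 if n=="scene" else 50
    I=cv2.resize(im[v-w:v+w,u-w:u+w],(400,400),interpolation=2)*2.2;cv2.imwrite(f"pics/{n}well.png",np.clip(I,0,255).astype(np.uint8))
a=cv2.imread("pics/scenewell.png");b=cv2.imread("pics/topwell.png");cv2.imwrite("pics/well.png",np.hstack([a,b]))
E
```

```text
10.8333 [ -6.3  -2.4 220.5] [ 0.0344782  -0.50236621  1.84832578]
scene 71 [ 57.1 -42.7  95.3] [ 97.5  42.7 177. ]
 theta deg 114.11855699884521
top 671 [ 45.7 -43.   95. ] [ 93.6  43.  178.3]
 theta deg 115.15742581171166
```

View pics/well.png

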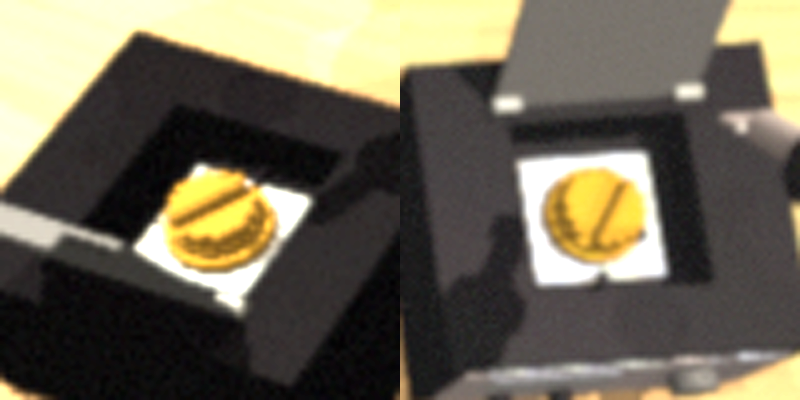

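```bash
cat > slot.py <<'E'
from h import *
import sys
def slot(im,c,name):
    hsv=cv2.cvtColor(im,cv2.COLOR_BGR2HSV)
    ctr=C+[0,0,.08]
    # orthographic resample of the drum-top plane, 0.25mm/px, +-25mm, station frame
    gx,gy=np.meshgrid(np.arange(-25,25.1,.25),np.arange(-25,25.1,.25))
    def warp(cx,cy):
        p=C+R.from_rotvec([0,0,YAW]).apply(np.stack([gx+cx,gy+cy,gx*0+80],-1).reshape(-1,3)/1000)
        uv=project(p,c).astype(np.float32).reshape(*gx.shape,2);return cv2.remap(im,uv[...,0],uv[...,1],cv2.INTER_CUBIC)
    w=warp(0,0);h=cv2.cvtColor(w,cv2.COLOR_BGR2HSV);br=(h[...,2]>np.percentile(h[...,2],50)*.0+70)&(h[...,1]>110)
    k,l,st,ce=cv2.connectedComponentsWithStats(br.astype(np.uint8))
    r=np.hypot(gx,gy);val=h[...,2].astype(float);disk=r<15
    g=val[disk];t=np.median(g)*.78;m=disk&(val<t)
    X=np.stack([gx[m],gy[m]],-1);mu=X.mean(0);e,V=np.linalg.eigh(np.cov((X-mu).T));a=np.arctan2(V[1,1],V[0,1])
    th=(a-np.pi/2)%np.pi
    print(name,"slot px",m.sum(),"centre",mu.round(1),"sd",np.sqrt(e).round(1),"theta",round(th,3),round(th-np.pi,3))
    return w
E
python3 - <<'E'
from slot import *
for n in("scene","top"):
    w=slot(np.load(n+"4.npz")['im'],calibration(n),n);cv2.imwrite(f"pics/s_{n}.png",np.clip(cv2.resize(w,(380,380))*2.0,0,255).astype(np.uint8))
cv2.imwrite("pics/slot2.png",np.hstack([cv2.imread("pics/s_scene.png"),cv2.imread("pics/s_top.png")]))
al=YAW+1.15;r=down(al);goto(tcp([0,0,130],r),r,"above")
E
```

```text
scene slot px 3544 centre [1.3 2.4] sd [2.2 8.4] theta 1.013 -2.128
top slot px 1765 centre [-2.5 -1.6] sd [1.2 8. ] theta 0.977 -2.165
above row [0.09, 11.44, 12.42] [0.541, 0.355, -1.113] rows~10.3 t 10.93
```

View pics/slot2.png

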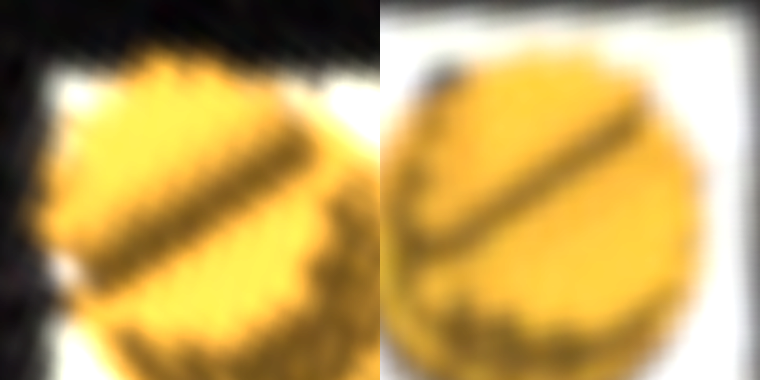

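```bash
python3 - <<'E'
from h import *
r=down(YAW+.99);goto(tcp([0,0,130],r),r,"above")
E
```

```text
above row [0.08, 11.43, 12.41] [0.56, 0.306, -0.958] rows~9.2 t 10.93
```

Request:
arm_command --plan '[[[0,11.4,6,0.56,0.306,-0.958],[0,11.4,6,0.56,0.306,-0.958],[0,11.4,6,0.56,0.306,-0.958],[0,11.4,6,0.56,0.306,-0.958],[0,11.4,9,0.56,0.306,-0.958],[0.1,11.4,12.4,0.56,0.306,-0.958],[0.1,11.4,12.4,0.56,0.306,-0.958],[0.1,11.4,12.4,0.56,0.306,-0.958],[0.1,11.4,12.4,0.56,0.306,-0.958],[0.1,11.4,12.4,0.56,0.306,-0.958],[0.1,11.4,12.4,0.56,0.306,-0.958]]]'

```text
t: 11.85
tool_pos: [0.6289, -0.216, 0.4007]
tool_rot: [-0.8, -3.033, -0.004]
contact_force: [0.1, 0.3, -0.6]
opening: 0.0207
grip_force: 110.6
```

```bash
python3 - <<'E'
from h import *
o=get_obs();print(o['t'],tipnow().round(1),o['contact_force'],np.round(o['q'],2))
r=down(YAW+.99);goto(tcp([0,0,88],r),r,"low")
E
```

```text
11.85 [ -0.5   2.4 125.7] [ 0.05586531  0.34379648 -0.58366791] [-0.44  0.15  1.52  0.    1.48 -1.5 ]
low row [-0.04, -0.14, 3.77] [0.001, -0.006, 0.0] rows~0.9 t 11.85
```

Request:
arm_command --plan '[[[0,-0.14,2,0,-0.006,0],[0,-0.14,3.8,0,-0.006,0],[0,-0.14,3.8,0,-0.006,0],[0,-0.14,3.8,0,-0.006,0]]]'

```text
t: 12.18
tool_pos: [0.6271, -0.2175, 0.3628]
tool_rot: [-0.803, -3.037, -0.002]
contact_force: [0.4, 0.6, -0.9]
opening: 0.0207
grip_force: 110.8
```

```bash
python3 - <<'E'
from h import *
o=get_obs();print(o['t'],tipnow().round(1),o['contact_force'],o['tool_rot'])
R0=R.from_rotvec(o['tool_rot']);J=[]
for n in("scene","top","wrist"):
    c=calibration(n);im,d=get_image(n);np.savez(n+"5.npz",im=im,d=d,**c)
    p=o['tool_pos']+R0.apply(TIP);tp=project(p,c)[0];print(n,"tip px",tp.round(1))
    u,v=tp.astype(int);w=30 if n!="wrist" else 40;u0,v0=u-w,max(v-w,0)
    k=380/(2*w);I=np.clip(cv2.resize(im[v0:v0+2*w,u0:u0+2*w],(380,380),interpolation=2)*(1.8 if n!="wrist" else 1.2),0,255).astype(np.uint8)
    print(" crop origin",u0,v0,"scale",k);J.append(I)
    P=cloud(d,c);Q=R0.inv().apply(P.reshape(-1,3)-o['tool_pos'])*1000;m=(d.ravel()>0)&(np.hypot(Q[:,0],Q[:,1])<14)&(Q[:,2]>262)&(Q[:,2]<273);q=Q[m]
    if m.sum(): print(" blade",m.sum(),q.min(0).round(1),q.max(0).round(1))
    m=(d.ravel()>0)&(np.hypot(Q[:,0],Q[:,1])<10)&(Q[:,2]>225)&(Q[:,2]<250);q=Q[m]
    if m.sum(): print(" shaft",m.sum(),q.min(0).round(1),q.max(0).round(1))
cv2.imwrite("pics/pre.png",np.hstack(J[:2]))
E
```

```text
12.1833 [-1.3  0.2 87.8] [ 0.41224939  0.64774741 -0.85289046] [-8.02616456e-01 -3.03701878e+00 -2.34830210e-03]
scene tip px [171.3 205.3]
 crop origin 141 175 scale 6.333333333333333
 blade 34 [-10.4  -3.1 262. ] [  8.7   2.8 272.8]
 shaft 60 [ -7.9  -1.7 225.3] [  5.6   8.8 249.8]
top tip px [482.4 217.8]
 crop origin 452 187 scale 6.333333333333333
 blade 9 [  1.   -4.9 262.7] [  8.6  -1.7 272.9]
 shaft 49 [ -3.2  -8.8 226.1] [  6.2   4.1 249.2]
wrist tip px [321.9 235.1]
 crop origin 281 195 scale 4.75
 blade 21 [  4.8  -1.9 262. ] [  5.6   0.7 271. ]
 shaft 164 [ -3.3  -7.3 233.7] [  2.6   6.3 250. ]
```

View pics/pre.png

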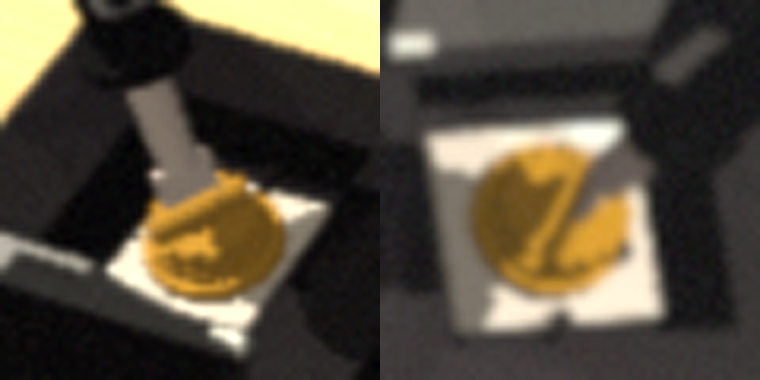

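Request:
arm_command --plan '[[[0,0.08,0.3,0,0,0],[0,0.08,0.6,0,0,0],[0,0.08,0.9,0,0,0],[0,0.08,1.1,0,0,0],[0,0.08,1.1,0,0,0]]]'

```text
t: 12.75
tool_pos: [0.6279, -0.2169, 0.353]
tool_rot: [0.8, 3.036, 0.001]
contact_force: [-0.2, 0.7, 0.9]
opening: 0.0207
grip_force: 111.1
```

```bash
cat > st.py <<'E'
from h import *
o=get_obs();print(round(o['t'],2),"tip",tipnow().round(2),"F tool",R.from_rotvec(o['tool_rot']).inv().apply(o['contact_force']).round(1),"T tool",R.from_rotvec(o['tool_rot']).inv().apply(o['wrist_torque']).round(2))
a=np.arctan2(*R.from_rotvec(o['tool_rot']).as_matrix()[[1,0],1]);print("blade angle theta",round(a-YAW,3))
E
python3 st.py
```

```text
12.75 tip [5.000e-02 3.600e-01 7.803e+01] F tool [ 0.5  0.5 -0.9] T tool [-0.02 -0.07 -0.05]
blade angle theta 0.99
```

Request:
arm_command --plan '[[[0,0,0.15,0,0,0],[0,0,0.3,0,0,0],[0,0,0.4,0,0,0],[0,0,0.4,0,0,0]]]'

```text
t: 13.08
tool_pos: [0.628, -0.2169, 0.3493]
tool_rot: [0.8, 3.036, 0.001]
contact_force: [0.7, 1.0, -1.1]
opening: 0.0207
grip_force: 110.7
```

```bash
python3 st.py
```

```text
13.08 tip [ 0.24  0.31 74.3 ] F tool [-0.2  1.2  1.1] T tool [-0.26 -0.04 -0.02]
blade angle theta 0.991
```

Request:
arm_command --plan '[[[0,0,0,0,0,0.1],[0,0,0,0,0,0.2],[0,0,0,0,0,0.3],[0,0,0,0,0,0.4],[0,0,0,0,0,0.5],[0,0,0,0,0,0.6],[0,0,0,0,0,0.7],[0,0,0,0,0,0.8],[0,0,0,0,0,0.9],[0,0,0,0,0,1],[0,0,0,0,0,1.05],[0,0,0,0,0,1.05]]]'

```text
t: 14.08
tool_pos: [0.6281, -0.2172, 0.3495]
tool_rot: [2.214, 2.225, 0.002]
contact_force: [1.2, 0.2, -1.8]
opening: 0.0207
grip_force: 110.5
```

```bash
python3 st.py; python3 - <<'E'
from slot import *
for n in("scene","top"):
    im,d=get_image(n);np.savez(n+"6.npz",im=im,d=d);
# pointer: dark pixels on housing ring r 20..25 at its height, vs before
    c=calibration(n)
    for k in("4","6"):
        I=np.load(n+k+".npz")['im'];out=[]
        for zz in(58,62,66):
            a=np.radians(np.arange(0,360,3));rr=22
            p=C+R.from_rotvec([0,0,YAW]).apply(np.stack([rr*np.cos(a),rr*np.sin(a),0*a+zz],-1)/1000);uv=project(p,c).astype(np.float32)
            g=cv2.remap(cv2.cvtColor(I,6),uv[None,:,0],uv[None,:,1],1)[0];out.append([zz]+[(int(i*3),int(g[i])) for i in np.argsort(g)[:6]])
        print(n,k,out)
E
```

```text
14.08 tip [ 0.92 -0.11 74.47] F tool [0.2 1.2 1.8] T tool [-0.43 -0.17 -0.02]
blade angle theta -0.06
scene 4 [[58, (201, 52), (204, 52), (198, 54), (207, 55), (87, 59), (210, 59)], [62, (189, 52), (186, 53), (192, 56), (183, 58), (81, 59), (42, 59)], [66, (180, 62), (81, 62), (177, 63), (84, 63), (78, 65), (87, 66)]]
scene 6 [[58, (165, 43), (162, 43), (159, 45), (168, 45), (171, 46), (102, 47)], [62, (93, 44), (87, 45), (99, 45), (96, 45), (90, 45), (69, 46)], [66, (90, 45), (96, 45), (93, 45), (87, 45), (84, 45), (111, 46)]]
top 4 [[58, (120, 66), (309, 68), (123, 68), (306, 69), (126, 70), (129, 72)], [62, (123, 58), (120, 60), (126, 61), (102, 62), (117, 62), (96, 63)], [66, (123, 61), (99, 61), (120, 62), (102, 62), (126, 63), (105, 63)]]
top 6 [[58, (306, 51), (300, 52), (309, 52), (303, 52), (294, 53), (291, 53)], [62, (117, 48), (114, 48), (102, 49), (81, 49), (126, 49), (123, 49)], [66, (84, 45), (93, 46), (81, 46), (96, 46), (99, 46), (102, 46)]]
```

Request:
arm_command --plan '[[[0,0,-0.5,0,0,0],[0,0,-1.5,0,0,0],[0,0,-4,0,0,0],[0,0,-7.5,0,0,0],[-3,-2,-8,0,0,0],[-7,-4,-8,0,0,0],[-11,-6,-8,0,0,0],[-12,-6,-8,0,0,0],[-12,-6,-8,0,0,0]]]'

```text
t: 14.93
tool_pos: [0.5668, -0.3406, 0.4308]
tool_rot: [2.218, 2.22, 0.0]
contact_force: [0.2, 0.7, 1.1]
opening: 0.0208
grip_force: 110.5
```

```bash
cat > meas.py <<'E'
from slot import *
import sys
tag=sys.argv[1]; print(round(get_obs()['t'],2))
for n in("scene","top"):
    c=calibration(n)
    if tag!="4":
        im,d=get_image(n);np.savez(n+tag+".npz",im=im,d=d)
    im=np.load(n+tag+".npz")['im']
    # drum-top brass mask and its centre
    gx,gy=np.meshgrid(np.arange(-30,30.1,.25),np.arange(-30,30.1,.25))
    p=C+R.from_rotvec([0,0,YAW]).apply(np.stack([gx,gy,gx*0+80],-1).reshape(-1,3)/1000)
    uv=project(p,c).astype(np.float32).reshape(*gx.shape,2);w=cv2.remap(im,uv[...,0],uv[...,1],cv2.INTER_CUBIC)
    V=w.max(-1).astype(np.float32);Vb=cv2.GaussianBlur(V,(0,0),24);D=np.clip(Vb-V,0,None)
    # line through drum: for each angle, offset maximise mean darkness along +-12mm
    best=[]
    for th in np.arange(-.6,1.6,.01):
        dirv=np.array([-np.sin(th),np.cos(th)]);nv=np.array([np.cos(th),np.sin(th)])
        s=np.arange(-12,12.1,.5)
        for off in np.arange(-5,5.1,.25):
            q=((np.outer(s,dirv)+off*nv)+30)/.25
            v=cv2.remap(D,q[None,:,0].astype(np.float32),q[None,:,1].astype(np.float32),1)[0]
            best.append((v.mean(),np.percentile(v,20),th,off))
    b=np.array(best);i=np.argsort(-b[:,1])[:8];print(n,tag,"theta",b[i,2].mean().round(3),"+-",b[i,2].std().round(3),"off",b[i,3].mean().round(2),"score",b[i[0],:2].round(1))
E
python3 meas.py 4; python3 meas.py 7; python3 st.py
```

```text
14.93
scene 4 theta 1.001 +- 0.016 off 3.25 score [51.3 49.4]
top 4 theta 0.981 +- 0.018 off -2.62 score [32.6 30.7]
14.93
scene 7 theta 0.118 +- 0.027 off 0.84 score [44.6 41.9]
top 7 theta 0.09 +- 0.012 off 1.12 score [17.7 17. ]
15.03 tip [ -66.74 -116.1   155.25] F tool [0.6 0.3 0.9] T tool [-0.06  0.03 -0.04]
blade angle theta -0.06
```

```bash
python3 - <<'E'
from h import *
r=down(YAW+.06);seq([[0.5,0.2,150],[.5,.2,90],[.5,.2,74]],r)
E
```

```text
[12.01, 6.09, 0.54] [0.003, 0.0, -0.12] [  0.5   0.2 150. ]
[12.01, 6.07, 6.54] [0.003, 0.0, -0.12] [ 0.5  0.2 90. ]
[12.01, 6.07, 8.14] [0.003, 0.0, -0.12] [ 0.5  0.2 74. ]
```

Request:
arm_command --plan '[[[4,2,0.3,0,0,-0.06],[8,4,0.5,0,0,-0.12],[11.5,5.8,0.5,0,0,-0.12],[12,6.1,1,0,0,-0.12],[12,6.1,4,0,0,-0.12],[12,6.1,6,0,0,-0.12],[12,6.1,6.5,0,0,-0.12],[12,6.1,6.5,0,0,-0.12]]]'

```text
t: 15.7
tool_pos: [0.6287, -0.2155, 0.3621]
tool_rot: [-2.074, -2.356, 0.0]
contact_force: [0.0, -0.5, -0.2]
opening: 0.0209
grip_force: 110.6
```

```bash
python3 st.py; python3 - <<'E'
from h import *
r=down(YAW+.06);seq([[.3,.2,80],[.3,.2,74]],r)
E
```

```text
15.7 tip [ 0.19  2.41 87.06] F tool [-0.5 -0.   0.2] T tool [-0.02 -0.07 -0.04]
blade angle theta 0.062
[-0.17, -0.05, 0.71] [-0.002, -0.002, 0.002] [ 0.3  0.2 80. ]
[-0.17, -0.05, 1.31] [-0.002, -0.002, 0.002] [ 0.3  0.2 74. ]
```

Request:
arm_command --plan '[[[-0.12,0,0,0,0,0],[-0.12,0,0.4,0,0,0],[-0.12,0,0.7,0,0,0],[-0.12,0,1,0,0,0],[-0.12,0,1.3,0,0,0],[-0.12,0,1.3,0,0,0]]]'

```text
t: 16.2
tool_pos: [0.6289, -0.2183, 0.351]
tool_rot: [2.077, 2.355, 0.001]
contact_force: [-0.0, -0.2, -0.8]
opening: 0.0207
grip_force: 110.6
```

```bash
python3 st.py
```

```text
16.2 tip [ 1.17 -0.96 75.96] F tool [-0.2 -0.1  0.8] T tool [-0.04  0.01  0.  ]
blade angle theta 0.06
```

Request:
arm_command --plan '[[[0.05,-0.05,0.1,0,0,0.05],[0.05,-0.05,0.15,0,0,0.1],[0.05,-0.05,0.15,0,0,0.14],[0.05,-0.05,0.15,0,0,0.18],[0.05,-0.05,0.15,0,0,0.21],[0.05,-0.05,0.15,0,0,0.22],[0.05,-0.05,0.15,0,0,0.22],[0.05,-0.05,0.15,0,0,0.22]]]'

```text
t: 16.87
tool_pos: [0.6285, -0.2179, 0.3501]
tool_rot: [2.322, 2.113, 0.002]
contact_force: [-0.8, -0.3, -0.3]
opening: 0.0207
grip_force: 110.6
```

```bash
python3 st.py
```

```text
16.87 tip [ 1.07 -0.63 75.11] F tool [-0.4 -0.7  0.3] T tool [ 0.13 -0.13 -0.03]
blade angle theta -0.159
```

Request:
arm_command --plan '[[[0,0,-0.5,0,0,0],[0,0,-1.5,0,0,0],[0,0,-4,0,0,0],[0,0,-7.5,0,0,0],[-3,-2,-8,0,0,0],[-7,-4,-8,0,0,0],[-11,-6,-8,0,0,0],[-12,-6,-8,0,0,0],[-12,-6,-8,0,0,0]]]'

```text
t: 17.62
tool_pos: [0.5558, -0.3346, 0.4315]
tool_rot: [2.326, 2.106, 0.002]
contact_force: [-0.5, -0.0, 0.8]
opening: 0.0207
grip_force: 110.5
```

```bash
python3 meas.py 8; python3 - <<'E'
from h import *
# dark bars on white housing/skirt, in polar coordinates per height
for n in("scene","top"):
    c=calibration(n);im=np.load(n+"8.npz")['im']
    for name,r0,r1,zz in(("pointer",19,25,60),("pointer",19,25,64),("index",28,36,60),("index",28,36,64),("index",28,36,68)):
        a=np.radians(np.arange(130,231,2.));rr=np.arange(r0,r1,1.)
        p=np.stack([np.outer(rr,np.cos(a)),np.outer(rr,np.sin(a)),np.full((len(rr),len(a)),zz)],-1).reshape(-1,3)/1000
        uv=project(C+R.from_rotvec([0,0,YAW]).apply(p),c).astype(np.float32);g=cv2.remap(cv2.cvtColor(im,6),uv[None,:,0],uv[None,:,1],1).reshape(len(rr),len(a)).mean(0)
        print(n,name,zz,"ang",a[np.argmin(g)]*180/np.pi,g[::3].astype(int).tolist())
E
```

```text
17.62
scene 8 theta 0.015 +- 0.038 off 0.12 score [44.4 38.8]
top 8 theta 0.051 +- 0.015 off 1.03 score [22.1 19.3]
scene pointer 60 ang 142.0 [70, 67, 65, 66, 69, 78, 96, 109, 116, 118, 119, 117, 113, 108, 101, 90, 77]
scene pointer 64 ang 130.0 [65, 69, 78, 83, 94, 102, 106, 116, 123, 124, 124, 123, 123, 121, 117, 113, 101]
scene index 60 ang 178.0 [158, 164, 166, 164, 151, 128, 104, 73, 46, 60, 90, 106, 113, 123, 123, 122, 115]
scene index 64 ang 174.0 [164, 167, 162, 140, 106, 73, 49, 24, 28, 46, 61, 68, 87, 102, 105, 109, 98]
scene index 68 ang 168.0 [167, 159, 128, 83, 47, 28, 13, 16, 19, 23, 24, 32, 46, 56, 63, 82, 66]
top pointer 60 ang 192.0 [78, 77, 76, 77, 78, 78, 80, 83, 82, 71, 57, 62, 76, 78, 72, 73, 80]
top pointer 64 ang 186.00000000000003 [75, 72, 72, 73, 73, 75, 77, 79, 72, 58, 58, 74, 79, 73, 72, 78, 81]
top index 60 ang 182.0 [137, 137, 138, 137, 133, 123, 108, 86, 56, 53, 78, 80, 85, 89, 92, 92, 92]
top index 64 ang 178.0 [133, 132, 134, 134, 133, 126, 111, 84, 56, 74, 84, 84, 88, 90, 92, 93, 92]
top index 68 ang 175.99999999999997 [123, 123, 125, 128, 128, 123, 109, 80, 70, 87, 86, 88, 90, 92, 92, 93, 92]
```

```bash
cat > wr.py <<'E'
from h import *
import sys
tag=sys.argv[1];print(round(get_obs()['t'],2))
c=calibration("wrist");im,d=get_image("wrist");np.savez("wr"+tag+".npz",im=im,d=d,**c)
P=cloud(d,c);s=R.from_rotvec([0,0,-YAW]).apply(P.reshape(-1,3)-C).reshape(480,640,3)*1000
hs=cv2.cvtColor(im,cv2.COLOR_BGR2HSV);V=hs[...,2];S=hs[...,1]
ok=(d>0)&(np.hypot(s[...,0],s[...,1])<45)
dt=ok&(abs(s[...,2]-80)<3)&(S>100);print("drum top",dt.sum(),s[dt].min(0).round(1),s[dt].max(0).round(1),"V",np.median(V[dt]))
wh=ok&(S<60)&(V>150);print("white",wh.sum(),"z",np.percentile(s[wh][:,2],[5,50,95]).round(1),s[wh].min(0).round(1),s[wh].max(0).round(1))
dk=ok&(V<90)&(s[...,2]>55.5)&(abs(s[...,1])<16)&(s[...,0]<-15)&(s[...,0]>-38.5)
k,l,st,ce=cv2.connectedComponentsWithStats(dk.astype(np.uint8))
for i in range(1,k):
    if st[i,4]>5: q=s[l==i];print("dark",st[i,4],ce[i].round(1),q.mean(0).round(2),q.min(0).round(1),q.max(0).round(1))
E
python3 wr.py 8
```

```text
17.72
drum top 1632 [-17.7 -17.7  77. ] [19.8 18.4 82.1] V 233.0
white 3215 z [58.9 60.6 62. ] [-30.  -30.5  53.1] [34.1 33.1 69.9]
dark 10 [367.2  69.7] [-21.16  -0.3   70.55] [-22.2  -1.2  69.5] [-19.8   0.8  71.7]
dark 63 [351.9  72.7] [-32.95   0.18  63.66] [-38.1  -1.6  55.6] [-27.9   3.5  66.3]
```

```bash
cat > al.py <<'E'
from h import *
import sys
def lat(im,c,z,x0,x1,lo,hi):
    y=np.arange(lo,hi+.01,.25);x=np.arange(x0,x1+.01,.5);gx,gy=np.meshgrid(x,y)
    p=np.stack([gx,gy,gx*0+z],-1).reshape(-1,3)/1000
    uv=project(C+R.from_rotvec([0,0,YAW]).apply(p),c).astype(np.float32)
    g=cv2.remap(im.max(-1),uv[None,:,0],uv[None,:,1],1).reshape(gx.shape).astype(float).mean(1)
    b=np.median(g);w=np.clip(b-g-.35*(b-g.min()),0,None)
    i=np.argmin(g);w[abs(np.arange(len(y))-i)>12]=0
    return (w*y).sum()/w.sum(),g[::4].astype(int).tolist()
tag=sys.argv[1]
for n in("wr","top"):
    f=np.load(n+tag+".npz");c={k:f[k] for k in("fx","fy","cx","cy","pose")} if n=="wr" else calibration("top")
    a,g1=lat(f['im'],c,70.5,-24,-20,-8,8);b,g2=lat(f['im'],c,65.5,-35,-28,-8,8)
    print(n,"pointer y %.2f index y %.2f"%(a,b),"theta(centre 0): %.3f  theta(centre shares index shift): %.3f"%(-(a-b*22/31.5)/22,-(a-b)/22));print(g1,g2)
E
python3 al.py 8; python3 - <<'E'
import numpy as np
from h import *
# screw-drum centre from wrist depth: boundary circle fit
f=np.load("wr8.npz");c={k:f[k] for k in("fx","fy","cx","cy","pose")};P=cloud(f['d'],c);s=R.from_rotvec([0,0,-YAW]).apply(P.reshape(-1,3)-C).reshape(480,640,3)*1000
hs=cv2.cvtColor(f['im'],cv2.COLOR_BGR2HSV);m=(hs[...,1]>100)&(abs(s[...,2]-80)<2.5)&(np.hypot(s[...,0],s[...,1])<30)
print("circle",cv2.minEnclosingCircle(s[m][:,:2].astype(np.float32)))
E
```

```text
wr pointer y -0.29 index y 0.34 theta(centre 0): 0.024  theta(centre shares index shift): 0.028
[160, 174, 193, 204, 209, 191, 141, 104, 101, 122, 167, 201, 216, 217, 214, 212, 214] [107, 106, 105, 105, 107, 108, 96, 72, 61, 62, 80, 110, 123, 124, 125, 128, 130]
top pointer y -0.05 index y 1.20 theta(centre 0): 0.040  theta(centre shares index shift): 0.057
[91, 95, 100, 99, 96, 87, 77, 71, 67, 72, 79, 86, 92, 95, 97, 97, 97] [84, 85, 86, 87, 88, 85, 80, 72, 65, 62, 62, 70, 78, 87, 95, 103, 109]
circle ((1.0119510889053345, 0.2860783040523529), 20.04120445251465)
```

```bash
python3 - <<'E'
from h import *
r=down(YAW+.0);seq([[0.6,-0.2,150],[.6,-.2,88]],r)
E
```

```text
[11.96, 6.0, 0.58] [0.003, 0.0, -0.159] [  0.6  -0.2 150. ]
[11.96, 5.98, 6.78] [0.003, 0.0, -0.159] [ 0.6 -0.2 88. ]
```

Request:
arm_command --plan '[[[4,2,0.3,0,0,-0.08],[8,4,0.5,0,0,-0.16],[11.5,5.8,0.5,0,0,-0.16],[12,6,1,0,0,-0.16],[12,6,4,0,0,-0.16],[12,6,6,0,0,-0.16],[12,6,6.5,0,0,-0.16],[12,6,6.5,0,0,-0.16],[12,6,6.5,0,0,-0.16]]]'

```text
t: 18.52
tool_pos: [0.6289, -0.2173, 0.3658]
tool_rot: [2.145, 2.292, 0.002]
contact_force: [1.0, 0.5, 0.1]
opening: 0.0209
grip_force: 110.7
```

```bash
python3 st.py; python3 - <<'E'
from h import *
r=down(YAW);seq([[.6,-.2,80],[.6,-.2,74.5]],r)
E
```

```text
18.52 tip [ 1.620e+00 -9.000e-02  9.082e+01] F tool [ 0.4  1.  -0.1] T tool [-0.06 -0.01 -0.04]
blade angle theta 0.001
[-0.03, -0.03, 1.08] [0.003, 0.001, 0.001] [ 0.6 -0.2 80. ]
[-0.03, -0.03, 1.63] [0.003, 0.001, 0.001] [ 0.6 -0.2 74.5]
```

Request:
arm_command --plan '[[[-0.03,-0.05,0.4,0,0,0],[-0.03,-0.05,0.8,0,0,0],[-0.03,-0.05,1.1,0,0,0],[-0.03,-0.05,1.4,0,0,0],[-0.03,-0.05,1.6,0,0,0],[-0.03,-0.05,1.6,0,0,0]]]'

```text
t: 19.02
tool_pos: [0.6279, -0.2182, 0.3484]
tool_rot: [2.147, 2.292, 0.001]
contact_force: [0.4, 0.1, -0.8]
opening: 0.0206
grip_force: 110.7
```

```bash
python3 st.py
```

```text
19.02 tip [ 0.21 -0.74 73.43] F tool [0.1 0.4 0.8] T tool [-0.02 -0.    0.01]
blade angle theta 0.0
```

Request:
arm_command --plan '[[[0.05,0.05,0,0,0,0.05],[0.05,0.05,0,0,0,0.1],[0.05,0.05,0,0,0,0.15],[0.05,0.05,0,0,0,0.18],[0.05,0.05,0,0,0,0.19],[0.05,0.05,0,0,0,0.19],[0.05,0.05,0,0,0,0.19]]]'

```text
t: 19.6
tool_pos: [0.6284, -0.2176, 0.3491]
tool_rot: [2.353, 2.079, 0.002]
contact_force: [-1.0, -0.6, -0.8]
opening: 0.0208
grip_force: 110.6
```

```bash
python3 st.py
```

```text
19.6 tip [ 1.02 -0.35 74.12] F tool [-0.7 -0.9  0.8] T tool [ 0.28 -0.   -0.02]
blade angle theta -0.189
```

Request:
arm_command --plan '[[[0,0,-0.5,0,0,-0.03],[0,0,-1.5,0,0,-0.03],[0,0,-4,0,0,0],[0,0,-7.5,0,0,0],[-3,-2,-8,0,0,0],[-7,-4,-8,0,0,0],[-11,-6,-8,0,0,0],[-12,-6,-8,0,0,0],[-12,-6,-8,0,0,0],[-12,-6,-8,0,0,0]]]'

```text
t: 20.43
tool_pos: [0.5537, -0.3298, 0.4296]
tool_rot: [2.355, 2.075, 0.004]
contact_force: [0.1, -0.1, -1.2]
opening: 0.0208
grip_force: 110.5
```

```bash
python3 meas.py 9; python3 wr.py 9; python3 al.py 9
```

```text
20.43
scene 9 theta -0.002 +- 0.026 off -0.22 score [43.4 41.4]
top 9 theta 0.035 +- 0.015 off 0.91 score [23.8 22. ]
20.53
drum top 1640 [-17.6 -17.5  77. ] [19.9 18.4 82. ] V 233.0
white 3245 z [58.9 60.6 62. ] [-30.1 -30.5  52.3] [34.5 33.1 68.2]
dark 6 [345.7  67.7] [-36.41   8.02  56.11] [-37.1   7.   55.8] [-35.9   9.2  56.9]
dark 9 [367.  71.] [-21.34   0.73  70.59] [-22.3  -0.2  68.7] [-20.2   1.5  72.1]
dark 62 [352.3  75.8] [-32.75   0.11  63.57] [-37.6  -2.   55.5] [-27.9   2.3  66.1]
dark 8 [353.9  83.4] [-31.7   -5.14  56.  ] [-32.9  -7.3  55.5] [-30.7  -3.   56.4]
wr pointer y 0.81 index y 0.19 theta(centre 0): -0.031  theta(centre shares index shift): -0.028
[165, 165, 161, 161, 173, 183, 174, 133, 103, 101, 113, 146, 182, 205, 213, 214, 215] [106, 107, 108, 106, 105, 101, 89, 71, 65, 66, 82, 110, 125, 128, 128, 129, 131]
top pointer y 0.54 index y 0.80 theta(centre 0): 0.001  theta(centre shares index shift): 0.012
[83, 82, 82, 82, 83, 79, 75, 69, 63, 65, 67, 76, 85, 90, 95, 96, 97] [84, 84, 83, 83, 82, 78, 73, 67, 62, 61, 63, 70, 78, 87, 94, 101, 107]
```

```bash
cat >> h.py <<'E'
def wseq(tips,rot):
    o=get_obs();R0=R.from_rotvec(o["tool_rot"]);rv=(R0.inv()*rot).as_rotvec().round(3).tolist()
    for t in tips: print((R0.inv().apply(np.array(t)-rot.apply(TIP)-o["tool_pos"])*100).round(2).tolist(),rv,t)
E
python3 - <<'E'
from h import *
for n in("scene","top"):
    c=calibration(n);d=np.load(n+"9.npz")['d'];P=cloud(d,c)
    v,u=np.mgrid[0:480,0:640];B=onplane(np.stack([u.ravel(),v.ravel()],-1),c,.09).reshape(480,640,3)
    z=P[...,2]
    bd=(d>0)&(abs(z-.09)<.003)&(P[...,1]>.05)&(P[...,1]<.4)&(P[...,0]>.55)&(P[...,0]<.7);print(n,"board",rect(P,bd))
    h=(np.hypot(B[...,0]-.61,B[...,1]-.218)<.02)&((z<.085)|(d==0));print(" hole",h.sum(),(B[h].min(0)*1000).round(1),(B[h].max(0)*1000).round(1),cv2.minEnclosingCircle((B[h][:,:2]*1000).astype(np.float32)))
wseq([[.54,-.33,.25],[.54,-.1,.25],[.57,.12,.25],[.6103,.2182,.25],[.6103,.2182,.12]],down(0))
E
```

```text
scene board (array([610.5, 219. ,  60. , 224.2,   0. ]), np.int64(2293))
 hole 110 [600.2 202.6  90. ] [623.1 231.5  90. ] ((613.0640258789062, 217.0542755126953), 14.54773998260498)
top board (array([6.083e+02, 2.177e+02, 5.730e+01, 2.229e+02, 2.000e-01]), np.int64(2552))
 hole 141 [595.5 204.4  90. ] [622.5 228.6  90. ] ((608.999755859375, 216.55877685546875), 13.663637161254883)
[-0.41, -1.39, -9.59] [0.003, 0.0, -0.123] [0.54, -0.33, 0.25]
[22.42, -4.22, -9.59] [0.003, 0.0, -0.123] [0.54, -0.1, 0.25]
[44.62, -3.94, -9.59] [0.003, 0.0, -0.123] [0.57, 0.12, 0.25]
[54.86, -1.15, -9.58] [0.003, 0.0, -0.123] [0.6103, 0.2182, 0.25]
[54.86, -1.19, 3.42] [0.003, 0.0, -0.123] [0.6103, 0.2182, 0.12]
```

Request:
arm_command --plan '[[[0,-1.4,-4,0,0,0],[0,-1.4,-8,0,0,-0.05],[3,-1.6,-9.6,0,0,-0.12],[7,-2,-9.6,0,0,-0.12],[11,-2.6,-9.6,0,0,-0.12],[15,-3.2,-9.6,0,0,-0.12],[19,-3.8,-9.6,0,0,-0.12],[23,-4.2,-9.6,0,0,-0.12],[27,-4.2,-9.6,0,0,-0.12],[31,-4.2,-9.6,0,0,-0.12],[35,-4.1,-9.6,0,0,-0.12],[39,-4,-9.6,0,0,-0.12]]]'

```text
t: 21.58
tool_pos: [0.5619, 0.0663, 0.5252]
tool_rot: [2.222, 2.217, 0.003]
contact_force: [0.6, -0.4, -0.9]
opening: 0.0204
grip_force: 110.6
```

```bash
python3 - <<'E'
from h import *
o=get_obs();print(o['t'],o['tool_pos'],np.round(o['q'],2))
wseq([[.6103,.2182,.25],[.6103,.2182,.13]],down(0))
E
```

```text
21.5833 [0.56190451 0.06632094 0.52517378] [-0.01 -0.13  1.59 -0.    1.68 -0.01]
[15.15, 4.8, 0.03] [0.003, 0.0, -0.002] [0.6103, 0.2182, 0.25]
[15.15, 4.77, 12.03] [0.003, 0.0, -0.002] [0.6103, 0.2182, 0.13]
```

Request:
arm_command --plan '[[[4,1.3,0,0,0,0],[8,2.6,0,0,0,0],[12,3.8,0,0,0,0],[15.15,4.8,0,0,0,0],[15.15,4.8,1,0,0,0],[15.15,4.8,4,0,0,0],[15.15,4.8,8,0,0,0],[15.15,4.8,11,0,0,0],[15.15,4.8,12,0,0,0],[15.15,4.8,12,0,0,0]]]'

```text
t: 22.42
tool_pos: [0.6102, 0.2146, 0.4002]
tool_rot: [-2.224, -2.216, 0.009]
contact_force: [-0.1, 0.1, -1.0]
opening: 0.0207
grip_force: 110.7
```

```bash
python3 - <<'E'
from h import *
o=get_obs();R0=R.from_rotvec(o['tool_rot']);print(o['t'],(o['tool_pos']+R0.apply(TIP)).round(4),o['contact_force'].round(1))
for n in("scene","top"):
    c=calibration(n);im,d=get_image(n);np.savez(n+"10.npz",im=im,d=d);P=cloud(d,c).reshape(-1,3)*1000;Q=R0.inv().apply(P/1000-o['tool_pos'])*1000
    for a,b,w in((262,274,14),(222,255,11)):
        m=(d.ravel()>0)&(np.hypot(Q[:,0],Q[:,1])<w)&(Q[:,2]>a)&(Q[:,2]<b)
        if m.sum(): print(n,a,m.sum(),"x",P[m,0].min().round(1),P[m,0].max().round(1),"y",P[m,1].min().round(1),P[m,1].max().round(1),"z",P[m,2].min().round(1))
wseq([[.6103,.2182,.13],[.6103,.2182,.088],[.6103,.2182,.07]],down(0))
E
```

```text
22.4167 [0.6087 0.2144 0.1252] [-0.1  0.1 -1. ]
scene 262 32 x 607.0 611.1 y 202.8 223.3 z 126.4
scene 222 86 x 605.4 616.6 y 206.6 220.5 z 145.6
[0.32, -0.12, 0.14] [0.004, 0.0, -0.004] [0.6103, 0.2182, 0.13]
[0.32, -0.14, 4.34] [0.004, 0.0, -0.004] [0.6103, 0.2182, 0.088]
[0.32, -0.15, 6.14] [0.004, 0.0, -0.004] [0.6103, 0.2182, 0.07]
```

Request:
arm_command --plan '[[[0.32,-0.08,1,0,0,0],[0.32,-0.08,2,0,0,0],[0.32,-0.08,3,0,0,0],[0.32,-0.08,3.6,0,0,0],[0.32,-0.08,4,0,0,0],[0.32,-0.08,4.5,0,0,0],[0.32,-0.08,5,0,0,0],[0.32,-0.08,5,0,0,0]]]'

```text
t: 23.18
tool_pos: [0.6105, 0.2171, 0.3534]
tool_rot: [2.226, 2.216, -0.0]
contact_force: [-0.6, 0.2, -0.7]
opening: 0.021
grip_force: 110.7
```

```bash
cat > rk.py <<'E'
from h import *
o=get_obs();R0=R.from_rotvec(o['tool_rot']);print(o['t'],(o['tool_pos']+R0.apply(TIP)).round(4),o['contact_force'].round(1),o['wrist_torque'].round(2))
wseq([[.611,.218,.05],[.611,.218,.03],[.611,.218,.022]],down(0))
E
python3 rk.py
```

```text
23.1833 [0.6107 0.2173 0.0784] [-0.6  0.2 -0.7] [ 0.03 -0.01  0.01]
[0.04, 0.05, 2.84] [0.001, 0.001, -0.005] [0.611, 0.218, 0.05]
[0.05, 0.05, 4.84] [0.001, 0.001, -0.005] [0.611, 0.218, 0.03]
[0.05, 0.05, 5.64] [0.001, 0.001, -0.005] [0.611, 0.218, 0.022]
```

Tip is 12 mm below the board with no force: inside the hole. Going down.

Request:
arm_command --plan '[[[0.04,0.04,1,0,0,0],[0.04,0.04,2,0,0,0],[0.04,0.04,3,0,0,0],[0.04,0.04,4,0,0,0],[0.04,0.04,4.8,0,0,0],[0.04,0.04,5.3,0,0,0],[0.04,0.04,5.5,0,0,0],[0.04,0.04,5.5,0,0,0]]]'

```text
t: 23.85
tool_pos: [0.6111, 0.2175, 0.299]
tool_rot: [2.225, 2.215, 0.0]
contact_force: [-0.7, -0.1, -1.2]
opening: 0.0209
grip_force: 110.7
```

```bash
python3 rk.py
```

```text
23.85 [0.6114 0.2178 0.024 ] [-0.7 -0.1 -1.2] [-0.02 -0.01 -0.01]
[-0.01, -0.01, -2.6] [0.001, 0.001, -0.005] [0.611, 0.218, 0.05]
[-0.0, -0.01, -0.6] [0.001, 0.001, -0.005] [0.611, 0.218, 0.03]
[-0.0, -0.01, 0.2] [0.001, 0.001, -0.005] [0.611, 0.218, 0.022]
```

Request:
arm_command --plan '[[[0,0,0.15,0,0,0],[0,0,0.3,0,0,0],[0,0,0.38,0,0,0],[0,0,0.38,0,0,0]]]'

```text
t: 24.18
tool_pos: [0.6113, 0.2176, 0.2962]
tool_rot: [2.225, 2.215, 0.003]
contact_force: [0.1, 0.3, -0.3]
opening: 0.0208
grip_force: 110.7
```

Request:
arm_command --plan '[[[0,0,0,0,0,0],[0,0,0,0,0,0],[0,0,0,0,0,0],[0,0,0,0,0,0],[0,0,0,0,0,0],[0,0,0,0,0,0]]]' --gripper -0.2

```text
t: 24.68
tool_pos: [0.6113, 0.2176, 0.2961]
tool_rot: [2.225, 2.215, 0.002]
contact_force: [0.0, -0.3, 1.0]
opening: 0.051
grip_force: 0.0
```

Request:
arm_command --plan '[[[0,0,-1,0,0,0],[0,0,-3,0,0,0],[0,0,-6,0,0,0],[0,0,-10,0,0,0],[0,0,-14,0,0,0],[0,-3,-18,0,0,0],[0,-7,-20,0,0,0],[0,-11,-20,0,0,0],[0,-15,-20,0,0,0],[0,-15,-20,0,0,0]]]'

```text
t: 25.52
tool_pos: [0.4561, 0.2185, 0.4974]
tool_rot: [2.223, 2.217, 0.004]
contact_force: [0.8, 1.0, 0.1]
opening: 0.0515
grip_force: 0.0
```

```bash
python3 - <<'E'
from h import *
print(get_obs()['t'])
for n in("scene","top"):
    im,d=get_image(n); c=calibration(n);P=cloud(d,c);x,y,z=P[...,0],P[...,1],P[...,2];ok=d>0
    b=(ok&(y>.05)&(y<.4)&(x>.54)&(x<.7)&(z>.1)&(z<.2)).astype(np.uint8);k,l=cv2.connectedComponents(b)
    for i in range(1,k):
        m=l==i
        if m.sum()>15:
            t=m&(z>z[m].max()-.006);lo=m&(z<.125);print(n,m.sum(),"zmax",z[m].max().round(4),"top",rect(P,t)[0],"low",P[lo].mean(0).round(4) if lo.any() else 0)
    s=R.from_rotvec([0,0,-YAW]).apply(P.reshape(-1,3)-C)*1000
    q=(abs(abs(s[:,1])-35)<8)&(s[:,0]>45)&(s[:,2]>95)&(s[:,2]<190)&(s[:,0]<130);print(n,"flap",90+np.degrees(np.arctan(np.polyfit(s[q,2],s[q,0],1)[0])))
    o=np.load(n+".npz");D=cv2.absdiff(im,o['im']).max(-1)
    for nm,p in(("gun",[.45,.35,.02]),("spool",[.45,-.02,.03])): 
        pass
    f=cv2.cvtColor(im,cv2.COLOR_BGR2HSV);g=cv2.cvtColor(o['im'],cv2.COLOR_BGR2HSV)
    for nm,h in(("now",f),("start",g)):
        mm=(abs(h[...,0].astype(int)-108)<10)&(h[...,1]>120)&(h[...,2]>50);mm[:100]=0;v,u=np.nonzero(mm);print(n,nm,"blue",len(u),u.mean().round(1),v.mean().round(1))
E
python3 meas.py 11; python3 al.py 9 | grep theta
```

```text
25.5167
scene 287 zmax 0.1501 top [609.1 142.3  63.   14.8  17.6] low [0.6119 0.1493 0.11  ]
scene 428 zmax 0.169 top [614.7 216.4  21.8  22.9  88.1] low [0.6231 0.2182 0.1126]
scene 321 zmax 0.1606 top [612.3 294.6  15.6  14.1  64.7] low [0.6195 0.2949 0.1138]
scene flap 114.33819615139707
scene now blue 1128 474.7 280.9
scene start blue 1181 474.2 280.3
top 329 zmax 0.1511 top [607.6 139.9  60.7  13.2  18. ] low [0.6014 0.1467 0.1113]
top 348 zmax 0.1689 top [612.3 213.6  21.8  21.    0. ] low [0.6055 0.2098 0.1118]
top flap 114.96100504229796
top now blue 494 158.1 309.2
top start blue 1502 154.0 294.1
25.62
scene 11 theta -0.014 +- 0.025 off -0.16 score [43.6 42.2]
top 11 theta 0.03 +- 0.012 off 0.91 score [27.6 25.3]
wr pointer y 0.81 index y 0.19 theta(centre 0): -0.031  theta(centre shares index shift): -0.028
top pointer y 0.54 index y 0.80 theta(centre 0): 0.001  theta(centre shares index shift): 0.012
```

```bash
python3 -c "
from station import *
print(finish_job())"
```

```text
the job is handed in; nothing more can be done
None
```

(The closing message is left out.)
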